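# Complete the insert-case layer, then draw out the gauge boom to its tab

## Task

Finish the interlocking layer on the plywood slab: set the two loose green cases flat into the two empty painted outlines, either case in either outline, beside the two already laid. Then push the red lock button of the gauge boom fully in to release it, and draw the boom out by its blue handle until its white pointer stands over the red tab on the scale. Finish while still gripping the handle there, since the boom springs back if let go; do not shift the red tab, move the laid cases out of their outlines or disturb the other things on the bench.

Things in the scene. Friction and masses are not known exactly. Their poses are not given: they have to be found in the camera images.
- case1_grip (a point): Green plastic case, 96 x 60 x 36 mm, with a black grip rib centred on its lid, 50 (along the long side) x 16 x 30 mm tall; 66 mm tall overall, about 0.3 kg. This point is the middle of the rib: 15 mm above the lid and 51 mm above the case's underside. Its x axis runs along the long side, z up. Loose, on the bench at the start, to be laid; it may lie left or right of the slab.
- case2_grip (a point): Green plastic case, 96 x 60 x 36 mm, with a black grip rib centred on its lid, 50 (along the long side) x 16 x 30 mm tall; 66 mm tall overall, about 0.3 kg. This point is the middle of the rib: 15 mm above the lid and 51 mm above the case's underside. Its x axis runs along the long side, z up. Identical second loose case to be laid, on the other side of the slab.
- slot_C (a point): Empty painted white outline (96 x 60 mm inside) on the 200 x 200 x 20 mm plywood slab. This point is the outline's centre on the slab's top, 20 mm above the bench. Axes are those of the packing station (x away from the robot, y to its left, at zero turn). The long side of this outline runs along x. 8 mm gaps separate the outlines of the pinwheel.
- slot_D (a point): Empty painted white outline (96 x 60 mm inside) on the same 200 x 200 x 20 mm plywood slab. This point is the outline's centre on the slab's top, 20 mm above the bench. Axes are those of the packing station (x away from the robot, y to its left, at zero turn). The long side of this outline runs along y.
- slot_A (a point): Painted outline filled at the start by the laid case laid1, on the same 200 x 200 x 20 mm plywood slab. This point is the outline's centre on the slab's top, 20 mm above the bench. Axes are those of the packing station (x away from the robot, y to its left, at zero turn). Long side along x.
- slot_B (a point): Painted outline filled at the start by the laid case laid2, on the same 200 x 200 x 20 mm plywood slab. This point is the outline's centre on the slab's top, 20 mm above the bench. Axes are those of the packing station (x away from the robot, y to its left, at zero turn). Long side along y.
- laid1_grip (a point): Green plastic case, 96 x 60 x 36 mm, with a black grip rib centred on its lid, 50 (along the long side) x 16 x 30 mm tall; 66 mm tall overall, about 0.3 kg. This point is the middle of the rib: 15 mm above the lid and 51 mm above the case's underside. Its x axis runs along the long side, z up. Already laid; leave it.
- laid2_grip (a point): Green plastic case, 96 x 60 x 36 mm, with a black grip rib centred on its lid, 50 (along the long side) x 16 x 30 mm tall; 66 mm tall overall, about 0.3 kg. This point is the middle of the rib: 15 mm above the lid and 51 mm above the case's underside. Its x axis runs along the long side, z up. Already laid; leave it.
- button_top (a point): Centre of the flat top of the red round lock button (26 mm across), on top of the grey sleeve to the right of the slab. It is 150 mm above the bench, pushes straight down by 10 mm against about 4 N of friction and stays where it is pushed.
- lock_button (a joint): How far the lock button is pushed in, in m: 0 out (boom locked) to 0.010 fully in (boom free; it must be in by at least 0.008).
- boom_handle (a point): Middle of the boom's blue upright handle, 18 mm (along the boom, y) x 24 mm (across, x) x 44 mm tall, 128 to 172 mm above the bench (this point: 150). The boom, an 18 mm square steel tube 106 to 124 mm above the bench, draws out of the sleeve along this point's +y (the station's), over the slab. The scale bar on its far side (+x) stays below 126 mm; the button tops at 150.
- boom_body (a joint): How far the boom is drawn out, in m: 0 home to 0.14. A spring pulls it home with 1.5 N at 0, growing by 0.25 N per 10 mm (about 4.5 N at 0.12). Nothing holds it out by itself.
- pointer (a point): White pointer blade on the boom, over the scale bar; this is its middle line. It moves with the handle, 36 mm to its +x side.
- red_tab (a point): Red tab, 10 mm wide along the boom (station y), clipped on the aluminium scale bar beside the boom (+x side); this is the centre of its top, 119.5 mm above the bench. The boom is set when pointer and tab centre have the same station y.
- tab_body (a joint): Position of the red tab along the scale, in m: the boom's draw-out at which the pointer stands over the tab's middle (0.05 to 0.12).
- cup_rim (a point): Rim centre of a white ceramic cup, 76 mm across, 85 mm tall; bystander.
- hexkey: L-shaped dark hex key, 120 x 40 mm, 10 mm thick, lying flat in front of the slab; origin at the middle of its long leg, on the bench; bystander.
- oilstone: Reddish oilstone, 100 x 35 x 18 mm, origin under its centre; bystander, in front of the slab.
- segment_pin: Turned steel pin with a 44 mm foot, 55 mm tall, origin under its centre; bystander.
- deburrer: Screwdriver-shaped scraper lying beyond the slab; bystander.
Not all that is in view belongs to the job. What is shaped like the part that bears case1_grip but pink or purple is not meant. Leave any pink look-alike of the part that bears laid2_grip alone.

How it is judged:
By the outcome, as a careful person would: the job done as asked, in the order asked, and still so for the second after the job is handed in, while the arm keeps its last pose, push and grip.
It also fails if it takes over 72 s, if anything falls off the work surface, if the arm or the gripper's body presses on something with over 40 N, if the wrist force passes 120 N, or if a joint passes its speed limit or range.

## Robot

A 6-joint arm with a two-finger parallel gripper is mounted at the origin on the work surface. World frame = base frame: x ahead of the robot, y to its left, z up, the work surface at z = 0. Lengths are in m, angles in rad, forces in N, time in s.
With the tool pointing down it reaches from about 0.275 to 0.825 m from the base axis. Payload 4.9 kg.
Tool frame: the origin (TCP) lies midway between the tips of the shut fingers; the grasp point (between the pads) lies 19 mm behind it; x points along the fingers, y is the direction in which the jaws open and shut, and the axes are right-handed (so a half turn about x gives the same grasp; the last joint's range is limited). The gripper opens to 85 mm and grips with 20 to 120 N. Pads are 22 mm wide; open, the fingers measure 114 mm over their backs; the gripper's body (76 mm by 85 mm) begins 54 mm behind the grasp point. The pads swing forward as they close: fully open they stand 13 mm farther back than shut.
Start: joints at [1.156, 0.326, -0.193, 1.052, 0, 1.437], TCP at [0.152, 0.528, 0.231] pointing down, gripper open.
Joint ranges: [-2.65, 2.65], [-0.97, 1.79], [-1.3, 1.35], [-1.93, 2.1], [-1.47, 1.37], [-3.14, 3.14]. Speed limits (rad/s): [2.57, 2.57, 3.14, 3.14, 3.14, 3.14].

## Interface

Orientations are given as a rotation vector (axis times angle).
In Python, from bench import arm gives the robot as it stands.
- The arm moves only by the shell command python3 -m jog 'ROWS' [OPENING]. ROWS is a JSON object of lists of equal length, an entry for each row: "translation": the shift along the world's x, y, z in cm, a list of three; "twist": the turn, a rotation vector about the world's x, y, z in rad, a list of three. A call has 1 to 12 rows; each row is the pose to reach, as a shift and turn from the pose commanded when the call began; what a row does not reach only later rows make up. A row lasts 1/8 s, in which the tool goes at most 62.5 mm and 10.7 degrees, less where a joint would pass 70% of its speed; a pose out of reach is approached as far as the arm can. A call with a gripper value outside its range is refused whole. OPENING is the closure, from -1 (fully open) to 1 (shut), set as the call begins (- or left out, the last holds). The fingers move at their own pace and stop on an object; the grip force is fixed at half the most. Time passes only in rows, so rows that repeat a pose let the fingers close. It gives the time, the measured TCP pose, the force and the opening at its end, in the units of the state.
- arm.read_state(): the state, without advancing time (a new reading comes with each control period).
- arm.camera(name): name is "scene" or "top"; returns the picture (480x640x3 uint8, blue, green, red); there is no depth.
- arm.camera_info(name): a dict with "camera_matrix" (3x3 intrinsics, pixels), "R" (3x3) and "t" (3): a world point X has camera coordinates R X + t. Camera axes: x right, y down, z forward; pixel columns grow to the right and rows downward; lengths in m; the calibration is good to about 2 mm. A picture is of the moment at which its call begins. camera_info takes no time and is no camera call.
- arm.hand_in(): hands the job in, once; it reports no verdict.
Trained networks look in the newest picture that a camera, given by its name, has taken for a name from the list of things; names that differ only in an ending like _2 or _b are one class to them, and where a whole thing is asked for, a point or a joint stands for the part that bears it (a point fixed in the world has none). Each returns a list of dicts, best first, with "score" (0 to 1); they miss things now and then, are a little off and sometimes report something else, mostly with a low value. They report only what shows in the picture. A call takes as long as a camera call. They do not tell look-alikes from the thing itself.
- arm.search_frame(target, camera): "bbox" ([left, top, width, height] in pixels, round what is visible of it).
- arm.mark_of(target, camera): "position" ([column, row] in pixels: a listed point, or the origin of a listed thing).
The state is a dict: "time": time; "joint_pos": joint angles; "joint_vel": joint speeds; "joint_efforts": joint torques, N m; "tool_pos": TCP position; "ee_rot": TCP orientation; "contact_force": force on the tool from outside, world axes, zero at the start; "torque": the same for the moment, N m; "width": opening from 0.0 (shut) to 1.0 (fully open).
Only numpy, scipy, OpenCV 4.12 (cv2) and the standard library are available. Lean on these libraries where they do the work, as an engineer would, in place of code of your own. Each camera call takes 0.05 s, during which the arm holds its last target.

## Working session

There is one attempt and no reset: what is moved stays moved. The work goes in short steps, Python scripts to look and compute and a shell command to move; the robot and the scene stay as the last step left them, time stands still between calls to the robot, and variables do not carry over. Pictures are saved under pics/ and viewed, and the job is handed in when it is done.

```bash
ls; mkdir -p pics
python3 - <<'E'
from bench import arm
import cv2
for n in ("scene","top"):
    im=arm.camera(n); cv2.imwrite(f"pics/{n}0.png",im)
    i=arm.camera_info(n); print(n,i["camera_matrix"],i["R"],i["t"])
print(arm.read_state())
E
```

```text
pics
scene [[490.01998693   0.         321.08862798]
 [  0.         490.01998693 245.45291304]
 [  0.           0.           1.        ]] [[ 0.05506599  0.99844556 -0.00861393]
 [ 0.8442242  -0.05116347 -0.53354269]
 [-0.53315405  0.02210797 -0.84572927]] [-0.00235615 -0.39910444  1.67302533]
top [[496.98705266   0.         320.28890807]
 [  0.         496.98705266 240.78905338]
 [  0.           0.           1.        ]] [[-0.02672143 -0.99963671 -0.00352397]
 [-0.99543742  0.02693187 -0.09153695]
 [ 0.09159861  0.00106189 -0.99579544]] [-0.0293993   0.53842372  1.07243198]
{'time': 0.1, 'joint_pos': array([ 1.15578975e+00,  3.26895333e-01, -1.93456677e-01,  1.05204962e+00,
       -8.38686421e-06,  1.43660779e+00]), 'joint_vel': array([ 1.10266501e-03, -1.16216895e-03,  2.29363638e-03, -6.94335963e-04,
        2.50417643e-03, -1.67518147e-05]), 'joint_efforts': array([ 3.42291332e-04, -4.44239044e+01,  2.63038087e+01,  7.99267640e-03,
       -1.10888766e-04, -1.26525649e-05]), 'tool_pos': array([0.15219827, 0.52797199, 0.23057657]), 'ee_rot': array([ 0.2192172 ,  1.55996126, -0.2216546 ]), 'contact_force': array([ 0.87281345, -0.17434591,  0.10169283]), 'torque': array([-0.00418176,  0.03581278, -0.07545519]), 'width': 1.0004085140162036}
```

View pics/scene0.png

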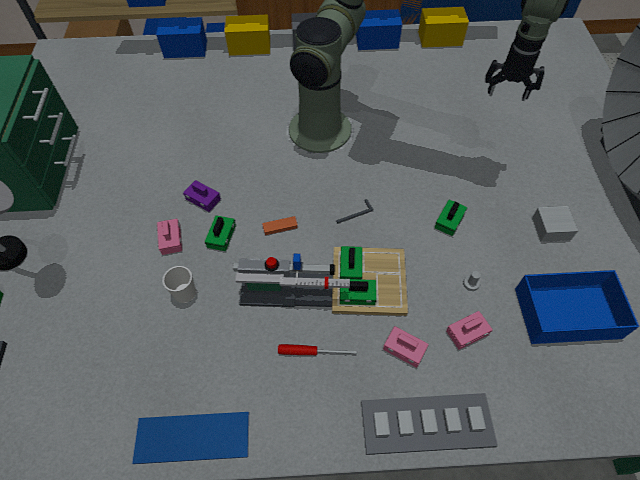

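View pics/top0.png

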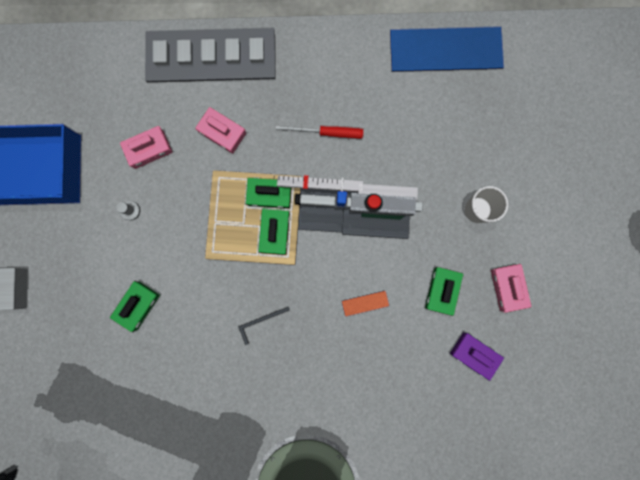

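Top view (image up = +x, left = +y). Green candidates: (134,306) and (445,291) are loose; (268,190) and (273,230) are laid. The look-alikes to avoid are pink at (146,147), (220,130) and (512,288), and purple at (478,356). I choose the two loose green cases and check them in close crops.

```bash
cat > h.py <<'E'
import numpy as np, cv2
from bench import arm
def ray(n,px):
    i=arm.camera_info(n);K=np.array(i["camera_matrix"]);R=np.array(i["R"]);t=np.array(i["t"])
    d=R.T@np.linalg.inv(K)@np.array([px[0],px[1],1.]);return -R.T@t,d
def atz(n,px,z):
    o,d=ray(n,px);return o+d*(z-o[2])/d[2]
def proj(n,X):
    i=arm.camera_info(n);K=np.array(i["camera_matrix"])
    c=np.array(i["R"])@np.asarray(X,float)+np.array(i["t"]);p=K@c;return p[:2]/p[2]
def tri(p,q):
    # two-view: p in scene, q in top
    o1,d1=ray("scene",p);o2,d2=ray("top",q)
    A=np.c_[d1,-d2];s=np.linalg.lstsq(A,o2-o1,rcond=None)[0]
    a=o1+s[0]*d1;b=o2+s[1]*d2;return (a+b)/2,np.linalg.norm(a-b)
E
python3 - <<'E'
from h import *
np.set_printoptions(precision=4,suppress=True)
t=arm.camera("top");s=arm.camera("scene")
Z=dict(case1_grip=.051,case2_grip=.051,slot_C=.02,slot_D=.02,slot_A=.02,slot_B=.02,laid1_grip=.071,laid2_grip=.071,button_top=.15,boom_handle=.15,pointer=.125,red_tab=.1195,cup_rim=.085)
for n,z in Z.items():
    for c in("top","scene"):
        print(n,c,[(round(d["score"],2),np.round(d["position"],1),atz(c,d["position"],z)[:2]) for d in arm.mark_of(n,c)[:5]])
def crop(im,x,y,w,h,f,name): cv2.imwrite("pics/"+name,cv2.resize(im[y:y+h,x:x+w],None,fx=f,fy=f,interpolation=cv2.INTER_CUBIC))
crop(t,195,160,235,115,3.4,"tc1.png")
a=[cv2.resize(im[y:y+60,x:x+60],None,fx=6,fy=6,interpolation=cv2.INTER_CUBIC) for im,x,y in((t,104,276),(t,415,261))]
cv2.imwrite("pics/cases.png",np.hstack(a))
crop(s,225,235,190,90,4,"sc1.png")
E
```

```text
case1_grip top [(0.9, array([519.7, 286.8]), array([ 0.425 , -0.4665])), (0.85, array([449.7, 291.7]), array([ 0.4186, -0.3168])), (0.71, array([480.5, 356.9]), array([ 0.2803, -0.3747]))]
case1_grip scene [(0.95, array([165.1, 230. ]), array([ 0.4248, -0.4648])), (0.82, array([220.3, 221.9]), array([ 0.4062, -0.3093])), (0.75, array([197.8, 192.7]), array([ 0.2951, -0.3824]))]
case2_grip top [(0.57, array([129.6, 307.6]), array([0.4031, 0.3661])), (0.42, array([343.6, 186.6]), array([ 0.652 , -0.0978])), (0.26, array([265.8, 191.6]), array([0.6456, 0.0717]))]
case2_grip scene [(0.74, array([448.7, 215. ]), array([0.4221, 0.348 ])), (0.5, array([472. , 282.4]), array([0.6429, 0.3669]))]
slot_C top [(0.72, array([231.1, 202.9]), array([0.6282, 0.153 ])), (0.69, array([305.2, 184.5]), array([ 0.6654, -0.0134])), (0.63, array([266.4, 198.8]), array([0.6353, 0.074 ]))]
slot_C scene [(0.56, array([388.4, 289.7]), array([0.6357, 0.1491]))]
slot_D top [(0.88, array([232.3, 243. ]), array([0.5382, 0.1513]))]
slot_D scene [(0.56, array([384. , 265.9]), array([0.5615, 0.1464]))]
slot_A top [(0
[... 1144 characters left out ...]
[343.6, 183. ]), array([ 0.6392, -0.0931]))]
button_top scene [(0.47, array([271.2, 261. ]), array([ 0.6041, -0.1541]))]
boom_handle top [(0.9, array([339.8, 199.6]), array([ 0.6063, -0.0846]))]
boom_handle scene [(0.57, array([301.4, 262.9]), array([ 0.6141, -0.0792]))]
pointer top [(0.87, array([342.4, 182.8]), array([ 0.6449, -0.0919]))]
pointer scene [(0.77, array([292.7, 279.5]), array([ 0.646, -0.103]))]
red_tab top [(0.4, array([304.2, 183.5]), array([ 0.6468, -0.0143]))]
red_tab scene [(0.47, array([328.8, 279.2]), array([ 0.6475, -0.013 ]))]
cup_rim top [(0.74, array([490.5, 201.8]), array([ 0.6043, -0.4031]))]
cup_rim scene [(0.78, array([175.4, 276.6]), array([ 0.5976, -0.4091]))]
```

View pics/tc1.png

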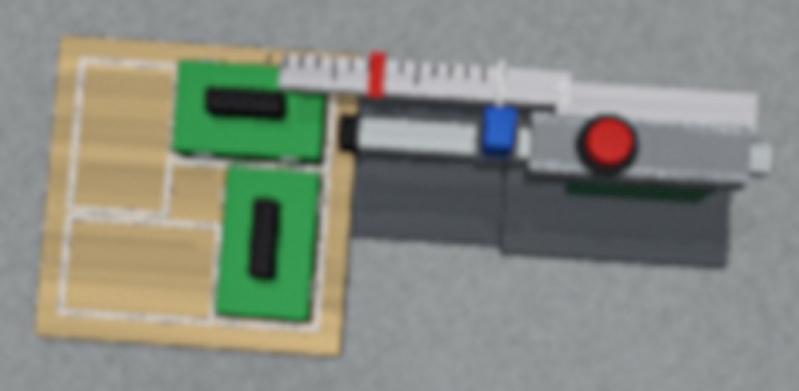

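View pics/cases.png

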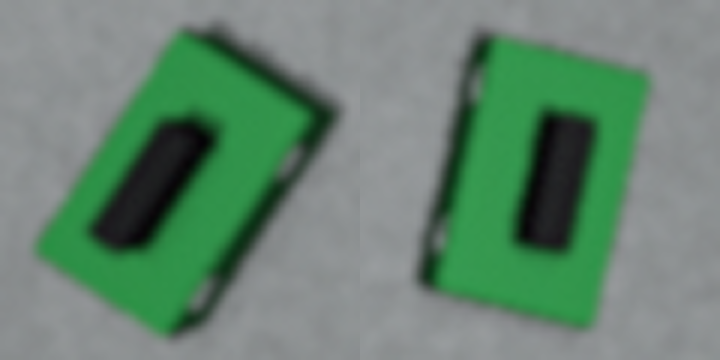

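View pics/sc1.png

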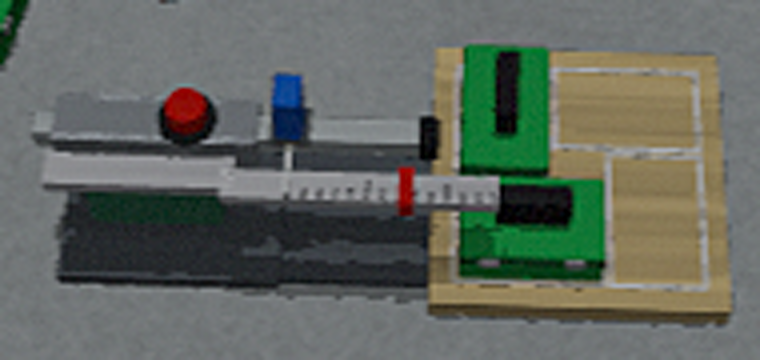

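```bash
cat > m1.py <<'E'
from h import *
from scipy.optimize import least_squares
from scipy.spatial.transform import Rotation as Ro
np.set_printoptions(precision=4,suppress=True)
t=cv2.imread("pics/top0.png");s=cv2.imread("pics/scene0.png")
ims=dict(top=t,scene=s)
# loose cases: lid (green) top outline polygon & black rib
def cen(im,box,kind):
    x,y,w,h=box;c=cv2.resize(im[y:y+h,x:x+w],None,fx=8,fy=8,interpolation=cv2.INTER_CUBIC)
    hsv=cv2.cvtColor(c,cv2.COLOR_BGR2HSV)
    g=cv2.inRange(hsv,(45,100,60),(80,255,255))
    cs,_=cv2.findContours(g,cv2.RETR_EXTERNAL,cv2.CHAIN_APPROX_NONE);k=max(cs,key=cv2.contourArea)
    fill=np.zeros_like(g);cv2.drawContours(fill,[k],-1,255,-1)
    if kind=="rib": fill=cv2.bitwise_and(fill,cv2.inRange(c.max(2),0,70)); cs,_=cv2.findContours(fill,cv2.RETR_EXTERNAL,cv2.CHAIN_APPROX_NONE);k=max(cs,key=cv2.contourArea)
    b=cv2.boxPoints(cv2.minAreaRect(k)); return (b+.5)/8-.5+[x,y]
for nm,b in(("L",(104,276,60,60)),("R",(415,261,60,60))):
    for kind,z in(("lid",.036),("rib",.066)):
        p=cen(t,b,kind);W=np.array([atz("top",q,z)[:2] for q in p])
        e=[W[1]-W[0],W[2]-W[1]];l=[np.linalg.norm(v) for v in e];v=e[int(np.argmax(l))]
        print(nm,kind,W.mean(0),"sizes",np.array(l),"yaw",np.degrees(np.arctan(v[1]/v[0])))
# slab
def lines(pose):
    x,y,a=pose;R=np.array([[np.cos(a),-np.sin(a)],[np.sin(a),np.cos(a)]]);return lambda P:np.c_[(np.asarray(P)@R.T)+[x,y],np.full(len(P),.02)]
hs=cv2.cvtColor(t,cv2.COLOR_BGR2HSV);m=cv2.inRange(hs,(8,50,90),(28,255,255));
def edge(im,X1,X2,n=25,cam="top"):pass
res=[]
from scipy.ndimage import map_coordinates
def hsvsat(im): return (im[:,:,2].astype(float)-im[:,:,0].astype(float))  # R-B : wood positive
def findedges(cam,pose):
    im=hsvsat(cv2.GaussianBlur(ims[cam],(3,3),0));out=[]
    f=lines(pose)
    for (P,N,vis) in ((lambda u:(-.1,u),(-1,0),(-.09,.09)),(lambda u:(u,.1),(0,1),(-.09,.09)),(lambda u:(.1,u),(1,0),(.03,.09))):
        for u in np.linspace(*vis,20):
            p=np.array(P(u));d=np.linspace(-.012,.012,49)
            px=np.array([proj(cam,X) for X in f(p+d[:,None]*np.array(N))])
            v=map_coordinates(im,[px[:,1],px[:,0]],order=1)
            g=-np.gradient(v);g[g<0]=0
            if g.max()<1: continue
            k=np.argmax(g);sl=slice(max(0,k-4),k+5);dd=(g[sl]*d[sl]).sum()/g[sl].sum()
            out.append((p[0],p[1],N[0],N[1],dd))
    return np.array(out)
for cam in("top","scene"):
    pose=np.array([.60,.10,-.06])
    for it in range(6):
        E=findedges(cam,pose);a=pose[2]
        # dd = n.(R^T dpos) + dtheta*(x*ny - y*nx)
        A=[];
        for px,py,nx,ny,dd in E: A.append([nx*np.cos(a)-ny*np.sin(a),nx*np.sin(a)+ny*np.cos(a),px*ny-py*nx])
        A=np.array(A);r=E[:,4];w=np.ones(len(r))
        for _ in range(5):
            dx=np.linalg.lstsq(A*w[:,None],r*w,rcond=None)[0];w=1/(1+np.abs(A@dx-r)/.001)
        pose=pose+dx
    print(cam,pose,np.degrees(pose[2]),np.median(np.abs(A@dx-r)))
    f=lines(pose)
    for n,c in dict(A=(-.034,-.052),B=(.052,-.034),C=(.034,.052),D=(-.052,.034)).items(): print(n,f([c]))
    big=cv2.resize(ims[cam],None,fx=4,fy=4,interpolation=cv2.INTER_CUBIC)
    for c,hx,hy in (((0,0),.1,.1),((.034,.052),.048,.03),((-.052,.034),.03,.048)):
        q=np.array([proj(cam,X) for X in f(np.array(c)+[[-hx,-hy],[hx,-hy],[hx,hy],[-hx,hy]])])
        cv2.polylines(big,[np.round((q+.5)*4-.5).astype(int)],True,(255,0,255),1)
    o=proj(cam,f([(0,0)])[0])*4;x,y=int(o[0]),int(o[1]);cv2.imwrite(f"pics/slab_{cam}.png",big[max(0,y-220):y+220,x-240:x+240])
st=arm.read_state();R=Ro.from_rotvec(st["ee_rot"]).as_matrix();print(R)
E
python3 m1.py
```

```text
L lid [0.4058 0.363 ] sizes [0.0975 0.0631] yaw -33.85909524798937
L rib [0.4066 0.3609] sizes [0.0537 0.0207] yaw -34.00737888350624
R lid [ 0.4207 -0.3086] sizes [0.0947 0.0626] yaw -16.178757067993658
R rib [ 0.4208 -0.3071] sizes [0.0477 0.0194] yaw -15.704269616477726Traceback (most recent call last):
  File "m1.py", line 45, in <module>
    E=findedges(cam,pose);a=pose[2]
  File "m1.py", line 35, in findedges
    px=np.array([proj(cam,X) for X in f(p+d[:,None]*np.array(N))])
                 ~~~~^^^^^^^
  File "h.py", line 9, in proj
    i=arm.camera_info(n);K=np.array(i["camera_matrix"])
ValueError: time passes only in moves, steps and waits
```

```bash
sed -i '2a CI={n:arm.camera_info(n) for n in ("scene","top")}' h.py; sed -i 's/arm.camera_info(n);K/CI[n];K/' h.py; python3 m1.py
```

```text
L lid [0.4058 0.363 ] sizes [0.0975 0.0631] yaw -33.85909524798937
L rib [0.4066 0.3609] sizes [0.0537 0.0207] yaw -34.00737888350624
R lid [ 0.4207 -0.3086] sizes [0.0947 0.0626] yaw -16.178757067993658
R rib [ 0.4208 -0.3071] sizes [0.0477 0.0194] yaw -15.704269616477726
top [ 0.5956  0.1039 -0.0919] -5.267651239818755 0.00036364706967184526
A [[0.5569 0.0552 0.02  ]]
B [[0.6442 0.0653 0.02  ]]
C [[0.6342 0.1525 0.02  ]]
D [[0.5469 0.1425 0.02  ]]
scene [ 0.6032  0.0996 -0.1144] -6.555824800932136 0.0011467294522484188
A [[0.5635 0.0519 0.02  ]]
B [[0.651  0.0599 0.02  ]]
C [[0.6429 0.1474 0.02  ]]
D [[0.5555 0.1394 0.02  ]]
[[-0.      0.2771  0.9608]
 [ 0.      0.9608 -0.2771]
 [-1.      0.     -0.    ]]
```

View pics/slab_top.png

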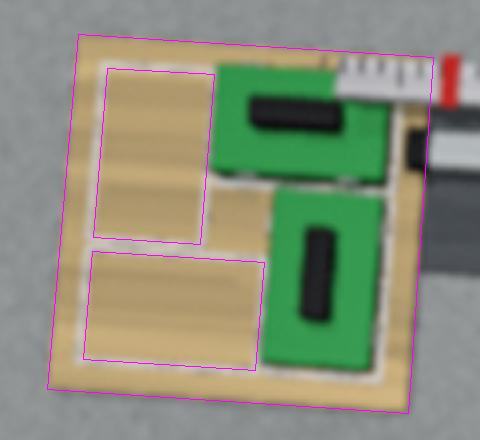

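View pics/slab_scene.png

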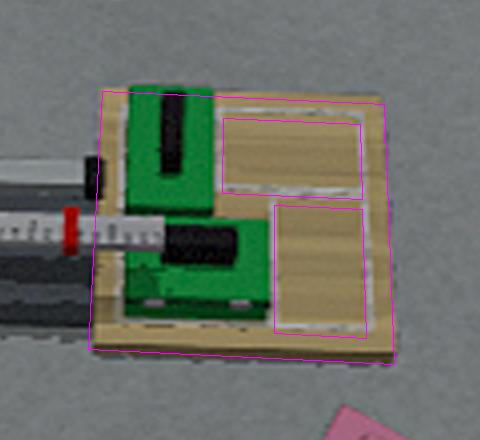

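```bash
sed -e 's/,(lambda u:(.1,u),(1,0),(.03,.09))//' -e 's/pose=np.array(\[.60,.10,-.06\])/pose=np.array([.598,.102,-.092])/' -e 's/-.012,.012,49/-.008,.008,49/' m1.py > m2.py; python3 m2.py | sed -n '5,14p'
```

```text
top [ 0.5956  0.1038 -0.0941] -5.393504029492194 0.00037914745107877707
A [[0.5569 0.0552 0.02  ]]
B [[0.6442 0.0651 0.02  ]]
C [[0.6343 0.1524 0.02  ]]
D [[0.547  0.1425 0.02  ]]
scene [ 0.5993  0.0999 -0.0923] -5.289329663639109 0.0009409737044025605
A [[0.5606 0.0513 0.02  ]]
B [[0.6479 0.0613 0.02  ]]
C [[0.6379 0.1486 0.02  ]]
D [[0.5506 0.1386 0.02  ]]
```

Run:
```python
from h import *
np.set_printoptions(precision=4,suppress=True)
t=cv2.imread("pics/top0.png");s=cv2.imread("pics/scene0.png")
a=cv2.resize(t[175:225,265:430],None,fx=4.8,fy=4.8,interpolation=cv2.INTER_CUBIC)
cv2.imwrite("pics/tb.png",a)
b=cv2.resize(s[245:300,225:385],None,fx=4.8,fy=4.8,interpolation=cv2.INTER_CUBIC)
cv2.imwrite("pics/sb.png",b)
```

```text
(no output)
```

View pics/slab_scene.png

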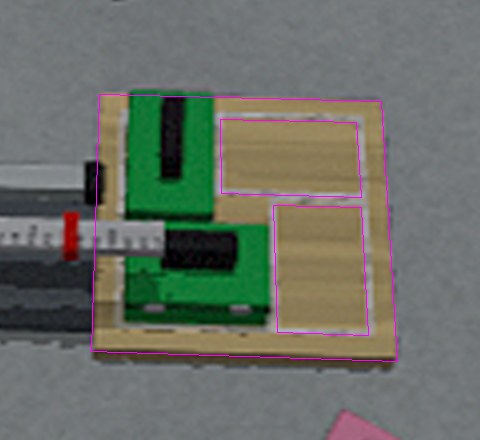

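View pics/tb.png

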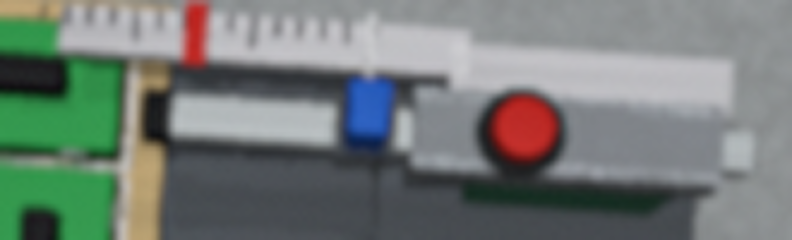

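View pics/sb.png

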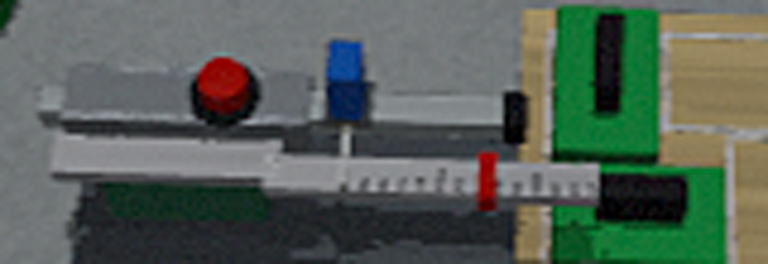

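```bash
cat > m3.py <<'E'
from h import *
np.set_printoptions(precision=4,suppress=True)
s=cv2.imread("pics/scene0.png")
def cen(im,box,kind):
    x,y,w,h=box;c=cv2.resize(im[y:y+h,x:x+w],None,fx=8,fy=8,interpolation=cv2.INTER_CUBIC)
    hsv=cv2.cvtColor(c,cv2.COLOR_BGR2HSV)
    g=cv2.inRange(hsv,(45,100,20),(80,255,255))
    cs,_=cv2.findContours(g,cv2.RETR_EXTERNAL,cv2.CHAIN_APPROX_NONE);k=max(cs,key=cv2.contourArea)
    fill=np.zeros_like(g);cv2.drawContours(fill,[cv2.convexHull(k)],-1,255,-1)
    m=cv2.bitwise_and(fill,cv2.inRange(c.max(2),0,60)); 
    cs,_=cv2.findContours(m,cv2.RETR_EXTERNAL,cv2.CHAIN_APPROX_NONE);k=max(cs,key=cv2.contourArea)
    M=cv2.moments(k); return c,(np.array([M["m10"],M["m01"]])/M["m00"]+.5)/8-.5+[x,y]
o=[]
for b in((430,190,45,52),(198,205,45,52)):
    c,p=cen(s,b,"");print(p,[atz("scene",p,z)[:2] for z in(.051,.06)]);o.append(c)
cv2.imwrite("pics/scases.png",np.hstack(o))
E
python3 m3.py
```

```text
[444.3558 228.807 ] [array([0.4689, 0.3264]), array([0.4749, 0.3234])]
[222.2782 240.6645] [array([ 0.4709, -0.3003]), array([ 0.4768, -0.2984])]
```

View pics/scases.png

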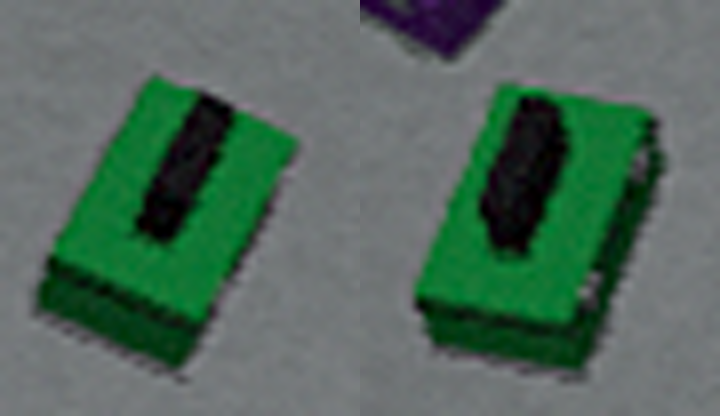

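Run:
```python
from h import *
np.set_printoptions(precision=4,suppress=True)
for P,o in (([(155,75),(300,142),(205,320),(50,258)],(430,190)),([(145,85),(295,112),(215,325),(55,298)],(198,205))):
    W=np.array([atz("scene",(np.array(p)+.5)/8-.5+o,.036)[:2] for p in P]);v=W[2]-W[1];u=W[1]-W[0]
    print(W.mean(0),np.linalg.norm(u),np.linalg.norm(v),np.degrees(np.arctan(v[1]/v[0])))
```

```text
[0.4093 0.3627] 0.05818913260668857 0.09159633913099335 -33.63509394844698
[ 0.4237 -0.3125] 0.05763399001467656 0.09390206474743376 -15.180552242210945
```

```bash
python3 -m jog '{"translation":[[5,-3.3,-1],[10,-6.6,-3],[15,-9.9,-5],[20,-13.2,-8],[25.55,-16.5,-11],[25.55,-16.5,-11],[25.55,-16.5,-11]],"twist":[[0,0,-0.06],[0,0,-0.12],[0,0,-0.18],[0,0,-0.25],[0,0,-0.311],[0,0,-0.311],[0,0,-0.311]]}' -1
python3 - <<'E'
from h import *
t=arm.camera("top");s=arm.camera("scene")
cv2.imwrite("pics/t1.png",np.hstack([cv2.resize(t[240:340,70:170],None,fx=4,fy=4,interpolation=3),cv2.resize(s[150:250,400:500],None,fx=4,fy=4,interpolation=3)]))
E
```

```text
time: 2.38
tool_pos: [0.408, 0.363, 0.1209]
ee_rot: [0.464, 1.522, -0.465]
contact_force: [-0.1, -0.3, 0.0]
width: 1.003
```

View pics/t1.png

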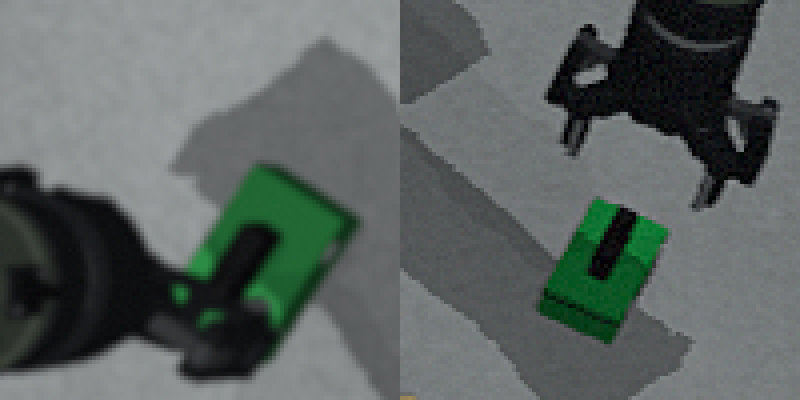

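The gripper straddles the green rib: fingertips at about (572,150) and (700,205) in the right crop, rib at (615,245). Descending.

```bash
python3 -m jog '{"translation":[[0,0,-3],[0,0,-6],[0,0,-7.8],[0,0,-7.9],[0,0,-7.9]],"twist":[[0,0,0],[0,0,0],[0,0,0],[0,0,0],[0,0,0]]}' -1
python3 -m jog '{"translation":[[0,0,0],[0,0,0],[0,0,0],[0,0,0],[0,0,0],[0,0,0],[0,0,0],[0,0,0]],"twist":[[0,0,0],[0,0,0],[0,0,0],[0,0,0],[0,0,0],[0,0,0],[0,0,0],[0,0,0]]}' 1
```

```text
time: 3.1
tool_pos: [0.4078, 0.3646, 0.0435]
ee_rot: [0.463, 1.52, -0.461]
contact_force: [-0.2, -0.1, -0.8]
width: 1.0
time: 4.1
tool_pos: [0.4082, 0.3636, 0.0425]
ee_rot: [0.464, 1.52, -0.463]
contact_force: [0.2, 0.2, 3.9]
width: 0.175
```

```bash
python3 -m jog '{"translation":[[0,0,2],[0,0,6],[0,0,12],[0,0,14],[0,0,14]],"twist":[[0,0,0],[0,0,0],[0,0,0],[0,0,0],[0,0,0]]}'
python3 - <<'E'
from h import *
t=arm.camera("top");s=arm.camera("scene")
cv2.imwrite("pics/t2.png",np.hstack([cv2.resize(t[240:340,70:170],None,fx=4,fy=4,interpolation=3),cv2.resize(s[150:250,400:500],None,fx=4,fy=4,interpolation=3)]))
E
```

```text
time: 4.72
tool_pos: [0.4084, 0.3638, 0.1831]
ee_rot: [0.465, 1.519, -0.462]
contact_force: [0.3, -0.0, -3.8]
width: 0.175
```

View pics/t2.png

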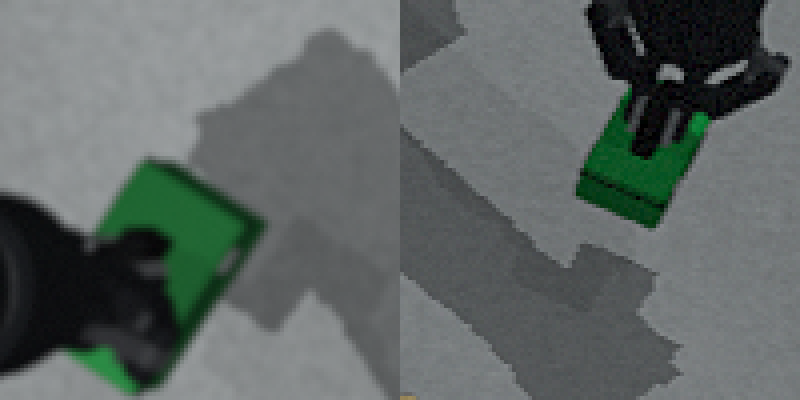

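Run:
```python
from h import *
z=.1766
for cam,cs,o in(("top",[(152,160),(262,222)],(70,240)),("scene",[(580,174),(662,207)],(300,150))):
    W=[atz(cam,(np.array(c)+.5)/4-.5+o,z)[:2] for c in cs];m=np.mean(W,0);u=W[1]-W[0]
    print(cam,W,np.linalg.norm(u),m-np.array([.0484*0+.4084,.3638]))
    a=np.radians(-34);d=m-np.array([.4084,.3638]);print("along",d@[np.cos(a),np.sin(a)],"across",d@[-np.sin(a),np.cos(a)])
```

```text
top [array([0.46065869, 0.35966872]), array([0.43013424, 0.30743651])] 0.060497481140374225 [ 0.03699646 -0.03024739]
along 0.04758558103352145 across -0.004388059063951576
scene [array([0.43897746, 0.30701412]), array([0.46936445, 0.35520231])] 0.05696903781153893 [ 0.04577095 -0.03269179]
along 0.05622685527510524 across -0.0015079261012143023
```

```bash
python3 -m jog '{"translation":[[2,-3.2,0],[4,-6.4,0],[6,-9.6,0],[8,-12.8,0],[10,-16,0],[12,-19.2,0],[14,-22.3,0],[14,-22.3,-3],[14,-22.3,-7],[14,-22.3,-7],[14,-22.3,-7]],"twist":[[0,0,-0.15],[0,0,-0.3],[0,0,-0.45],[0,0,-0.6],[0,0,-0.75],[0,0,-0.9],[0,0,-1.05],[0,0,-1.0716],[0,0,-1.0716],[0,0,-1.0716],[0,0,-1.0716]]}'
python3 - <<'E'
from h import *
t=arm.camera("top");s=arm.camera("scene")
cv2.imwrite("pics/t3.png",np.hstack([cv2.resize(t[170:270,200:300],None,fx=4,fy=4,interpolation=3),cv2.resize(s[230:330,325:425],None,fx=4,fy=4,interpolation=3)]))
E
```

```text
time: 6.2
tool_pos: [0.5477, 0.1405, 0.1122]
ee_rot: [1.276, 1.165, -1.278]
contact_force: [-0.8, 0.4, -3.0]
width: 0.177
```

View pics/t3.png

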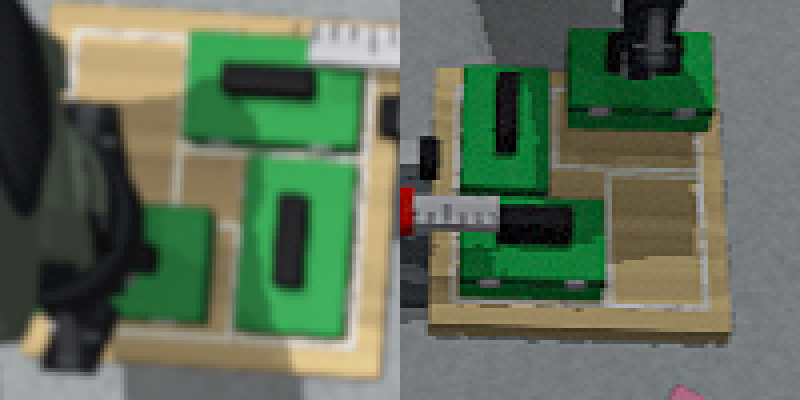

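Run:
```python
from h import *
np.set_printoptions(precision=4,suppress=True)
z=.1057
a=np.radians(-5.3);R=np.array([[np.cos(a),-np.sin(a)],[np.sin(a),np.cos(a)]])
st=dict(top=[.5956,.1038],scene=[.5993,.0999])
for cam,cs,o in(("top",[(215,207),(210,322)],(200,170)),("scene",[(570,105),(713,108),(570,27),(712,30)],(225,230))):
    for c in cs:
        W=atz(cam,(np.array(c)+.5)/4-.5+o,z)[:2];print(cam,(R.T@(W-st[cam])-[-.052,.034])*1000,"mm rel D in station; expect +-30,+-48")
```

```text
top [ 31.2493 -47.5345] mm rel D in station; expect +-30,+-48
top [-27.8841 -49.6024] mm rel D in station; expect +-30,+-48
scene [ 30.8519 -44.2243] mm rel D in station; expect +-30,+-48
scene [30.136  48.6873] mm rel D in station; expect +-30,+-48
scene [-30.039  -43.4542] mm rel D in station; expect +-30,+-48
scene [-30.6468  51.1439] mm rel D in station; expect +-30,+-48
```

```bash
python3 -m jog '{"translation":[[0,-0.1,-2],[0,-0.1,-4],[0,-0.1,-4.7],[0,-0.1,-4.9],[0,-0.1,-5],[0,-0.1,-5]],"twist":[[0,0,0],[0,0,0],[0,0,0],[0,0,0],[0,0,0],[0,0,0]]}'
```

```text
time: 7.05
tool_pos: [0.5484, 0.1396, 0.0629]
ee_rot: [1.278, 1.163, -1.276]
contact_force: [-0.9, 0.3, -2.3]
width: 0.171
```

```bash
python3 -m jog '{"translation":[[0,0,-0.05],[0,0,-0.1],[0,0,-0.1]],"twist":[[0,0,0],[0,0,0],[0,0,0]]}'
python3 - <<'E'
from h import *
t=arm.camera("top");s=arm.camera("scene")
cv2.imwrite("pics/t4.png",np.hstack([cv2.resize(t[170:270,200:300],None,fx=4,fy=4,interpolation=3),cv2.resize(s[230:330,325:425],None,fx=4,fy=4,interpolation=3)]))
E
```

```text
time: 7.42
tool_pos: [0.5486, 0.1395, 0.0625]
ee_rot: [1.278, 1.163, -1.276]
contact_force: [-0.8, 0.3, 6.1]
width: 0.173
```

View pics/t4.png

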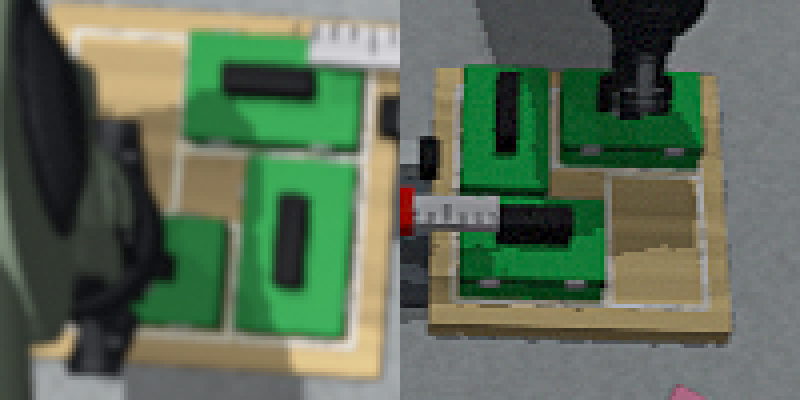

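```bash
python3 -m jog '{"translation":[[0,0,0],[0,0,0],[0,0,0],[0,0,0],[0,0,3],[0,0,8],[0,0,14],[0,0,16]],"twist":[[0,0,0],[0,0,0],[0,0,0],[0,0,0],[0,0,0],[0,0,0],[0,0,0],[0,0,0]]}' 0.1
```

```text
time: 8.52
tool_pos: [0.5499, 0.1398, 0.2255]
ee_rot: [1.281, 1.16, -1.272]
contact_force: [0.1, -0.1, 0.1]
width: 0.449
```

```bash
python3 -m jog '{"translation":[[-1.6,-5.5,0],[-3.2,-11,0],[-4.8,-16.5,0],[-6.4,-22,0],[-8,-27.5,0],[-9.6,-33,0],[-11.2,-38.5,0],[-12.5,-43,0],[-12.8,-45,-3],[-12.8,-45,-8],[-12.8,-45,-10],[-12.8,-45,-10]],"twist":[[0,0,0.16],[0,0,0.32],[0,0,0.48],[0,0,0.64],[0,0,0.8],[0,0,0.96],[0,0,1.12],[0,0,1.28],[0,0,1.391],[0,0,1.391],[0,0,1.391],[0,0,1.391]]}' -1
python3 - <<'E'
from h import *
t=arm.camera("top");s=arm.camera("scene")
cv2.imwrite("pics/t5.png",np.hstack([cv2.resize(t[170:270,200:300],None,fx=4,fy=4,interpolation=3),cv2.resize(s[230:330,325:425],None,fx=4,fy=4,interpolation=3)]))
cv2.imwrite("pics/t6.png",np.hstack([cv2.resize(t[240:340,400:500],None,fx=4,fy=4,interpolation=3),cv2.resize(s[150:250,170:270],None,fx=4,fy=4,interpolation=3)]))
E
```

```text
time: 10.02
tool_pos: [0.4187, -0.3095, 0.1197]
ee_rot: [0.216, 1.563, -0.212]
contact_force: [-0.3, -0.4, 0.3]
width: 1.001
```

View pics/t5.png

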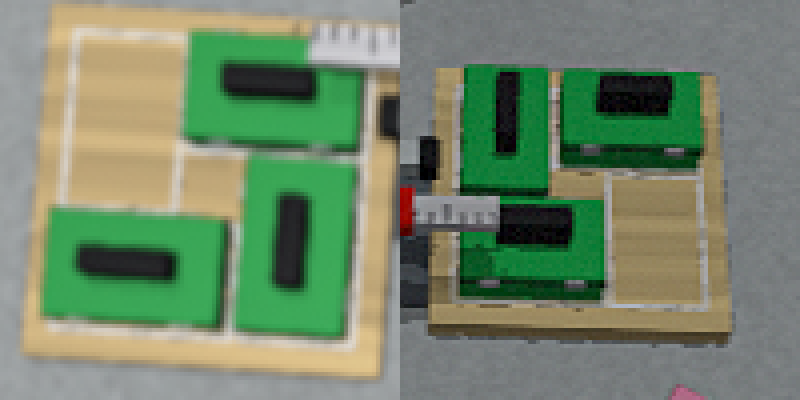

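View pics/t6.png

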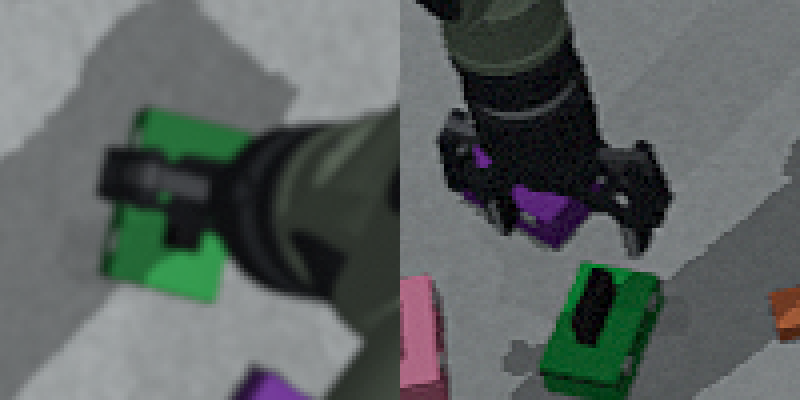

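```bash
python3 -m jog '{"translation":[[0,0,-3],[0,0,-6],[0,0,-7.7],[0,0,-7.8],[0,0,-7.8]],"twist":[[0,0,0],[0,0,0],[0,0,0],[0,0,0],[0,0,0]]}' -1
python3 -m jog '{"translation":[[0,0,0],[0,0,0],[0,0,0],[0,0,0],[0,0,0],[0,0,0],[0,0,0],[0,0,0]],"twist":[[0,0,0],[0,0,0],[0,0,0],[0,0,0],[0,0,0],[0,0,0],[0,0,0],[0,0,0]]}' 1
python3 - <<'E'
from h import *
np.set_printoptions(precision=2,suppress=True)
a=np.radians(-5.3);R=np.array([[np.cos(a),-np.sin(a)],[np.sin(a),np.cos(a)]])
st=[.5956,.1038]
def f(n,cs,c0):
    W=np.array([(R.T@(atz("top",(np.array(c)+.5)/4-.5+(200,170),.056)[:2]-st)-c0)*1000 for c in cs]);print(n,W.mean(0),W.ravel())
f("D",[(50,205),(231,216),(223,328),(41,317)],[-.052,.034])
f("A",[(247,152),(357,158),(345,337),(236,331)],[-.034,-.052])
E
```

```text
time: 10.75
tool_pos: [0.4209, -0.3113, 0.0447]
ee_rot: [0.213, 1.558, -0.215]
contact_force: [0.8, 0.0, -0.4]
width: 1.001
time: 11.75
tool_pos: [0.42, -0.3109, 0.0435]
ee_rot: [0.213, 1.56, -0.214]
contact_force: [-1.3, -2.0, 3.1]
width: 0.174
D [ 2.54 -0.48] [ 32.6   48.58  33.01 -49.17 -27.48 -49.56 -27.98  48.22]
A [2.12 0.65] [ 50.26  30.9   50.87 -28.57 -46.01 -29.08 -46.62  29.37]
```

```bash
python3 -m jog '{"translation":[[0,0,3],[0,0,9],[0,0,15],[0,0,20],[0,0,23],[0,0,23],[0,0,23]],"twist":[[0,0,0],[0,0,0],[0,0,0],[0,0,0],[0,0,0],[0,0,0],[0,0,0]]}'
python3 -m jog '{"translation":[[1,5,0],[3,10,0],[5,15,0],[7.5,20,0],[10,25,0],[12.5,30,0],[15,35,0],[17.5,40,0],[20,45,0],[21.6,46.1,0],[21.6,46.1,0],[21.6,46.1,0]],"twist":[[0,0,0.02],[0,0,0.04],[0,0,0.06],[0,0,0.08],[0,0,0.1],[0,0,0.12],[0,0,0.14],[0,0,0.16],[0,0,0.18],[0,0,0.18],[0,0,0.18],[0,0,0.18]]}'
```

```text
time: 12.62
tool_pos: [0.4191, -0.3095, 0.2711]
ee_rot: [0.216, 1.563, -0.212]
contact_force: [-0.0, 0.3, -4.3]
width: 0.174
time: 14.12
tool_pos: [0.6346, 0.1499, 0.2712]
ee_rot: [0.072, 1.573, -0.074]
contact_force: [-0.7, -0.2, -3.4]
width: 0.173
```

```bash
python3 -m jog '{"translation":[[0,0,-5],[0,0,-10],[0,0,-14],[0,0,-15.6],[0,0,-15.6],[0,0,-15.6]],"twist":[[0,0,0],[0,0,0],[0,0,0],[0,0,0],[0,0,0],[0,0,0]]}'
python3 - <<'E'
from h import *
t=arm.camera("top");s=arm.camera("scene")
cv2.imwrite("pics/t7.png",np.hstack([cv2.resize(t[170:270,200:300],None,fx=4,fy=4,interpolation=3),cv2.resize(s[230:330,325:425],None,fx=4,fy=4,interpolation=3)]))
E
```

```text
time: 14.88
tool_pos: [0.6373, 0.1504, 0.1194]
ee_rot: [0.073, 1.566, -0.072]
contact_force: [0.2, 0.5, -2.8]
width: 0.172
```

View pics/t7.png

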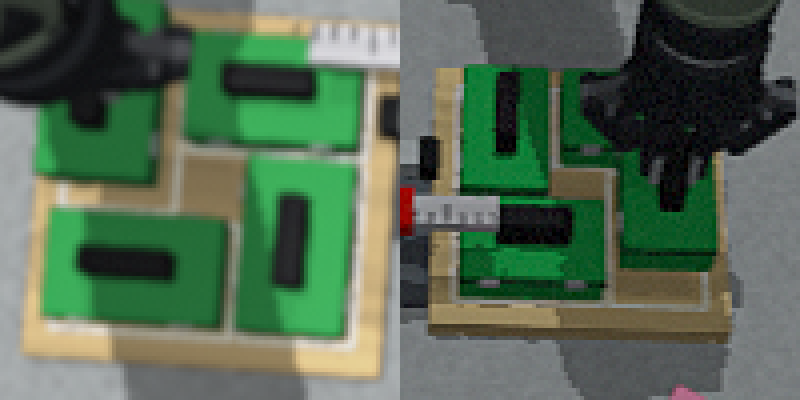

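Run:
```python
from h import *
np.set_printoptions(precision=2,suppress=True)
t=cv2.imread("pics/t7.png");cv2.imwrite("pics/t7b.png",np.hstack([cv2.resize(t[60:210,10:210],None,fx=2,fy=2),cv2.resize(t[140:290,590:790],None,fx=2,fy=2)]))
a=np.radians(-5.3);R=np.array([[np.cos(a),-np.sin(a)],[np.sin(a),np.cos(a)]])
st=dict(top=[.5956,.1038],scene=[.5993,.0999])
for cam,cs,o in(("top",[(37,174),(158,183)],(200,170)),("scene",[(622,248),(716,253)],(225,230))):
    for c in cs:
        W=atz(cam,(np.array(c)+.5)/4-.5+o,.1119)[:2];print(cam,(R.T@(W-st[cam])-[.034,.052])*1000,"expect -48/+48,+-30")
```

```text
top [-44.51  25.65] expect -48/+48,+-30
top [-45.1  -36.44] expect -48/+48,+-30
scene [ 51.09 -31.83] expect -48/+48,+-30
scene [52.63 26.15] expect -48/+48,+-30
```

View pics/t7b.png

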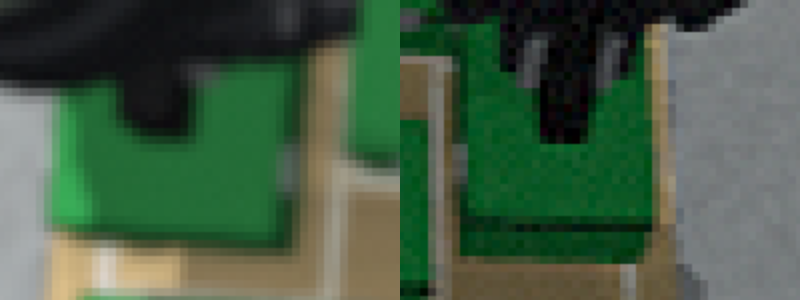

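```bash
python3 -m jog '{"translation":[[-0.1,0.2,-2],[-0.15,0.25,-4],[-0.15,0.25,-4.9],[-0.15,0.25,-5.1],[-0.15,0.25,-5.1]],"twist":[[0,0,0],[0,0,0],[0,0,0],[0,0,0],[0,0,0]]}'
python3 - <<'E'
from h import *
t=arm.camera("top");s=arm.camera("scene")
cv2.imwrite("pics/t8.png",np.hstack([cv2.resize(t[175:235,200:250],None,fx=8,fy=8,interpolation=3),cv2.resize(s[250:310,370:420],None,fx=8,fy=8,interpolation=3)]))
E
```

```text
time: 15.6
tool_pos: [0.6351, 0.1531, 0.0671]
ee_rot: [0.073, 1.568, -0.072]
contact_force: [-0.4, 0.6, -3.1]
width: 0.169
```

View pics/t8.png

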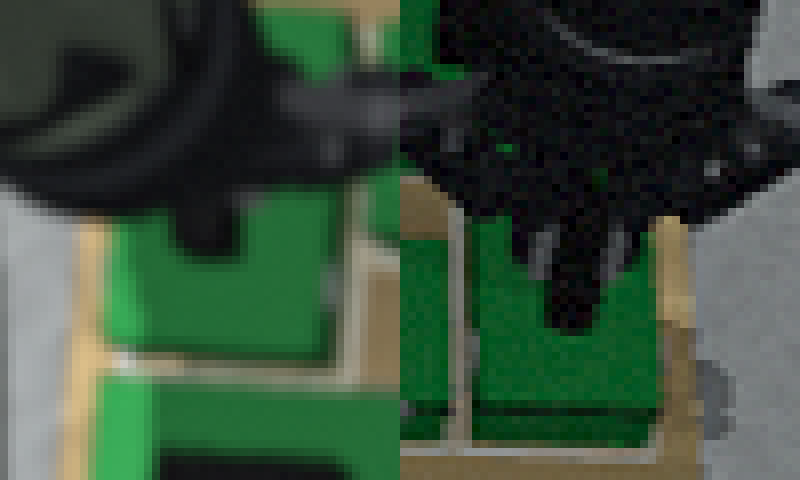

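Run:
```python
from h import *
np.set_printoptions(precision=2,suppress=True)
a=np.radians(-5.3);R=np.array([[np.cos(a),-np.sin(a)],[np.sin(a),np.cos(a)]])
st=dict(top=[.5956,.1038],scene=[.5993,.0999])
for cam,cs,o,z in(("top",[(105,346),(330,357)],(200,175),.0596),("scene",[(472,410),(660,412)],(320,250),.0596),("scene",[(472,445),(650,446)],(320,250),.0236)):
    for c in cs:
        W=atz(cam,(np.array(c)+.5)/8-.5+o,z)[:2];print(cam,(R.T@(W-st[cam])-[.034,.052])*1000,"expect -48/+48,+-30")
# scene reference: D lid and B lid fronts from t5 picture
for n,cs,c0,e in(("D",[(562,147),(702,149)],[-.052,.034],"30,-48/48"),("B",[(460,278),(605,281)],[.052,-.034],"30,-48/48")):
    for c in cs:
        W=atz("scene",(np.array(c)+.5)/4-.5+(225,230),.056)[:2];print(n,(R.T@(W-st["scene"])-c0)*1000,e)
```

```text
top [-47.14  29.11] expect -48/+48,+-30
top [-46.17 -31.44] expect -48/+48,+-30
scene [ 50.93 -30.96] expect -48/+48,+-30
scene [49.63 29.28] expect -48/+48,+-30
scene [ 46.14 -27.59] expect -48/+48,+-30
scene [44.55 30.96] expect -48/+48,+-30
D [ 33.98 -46.12] 30,-48/48
D [32.47 47.77] 30,-48/48
B [ 29.69 -44.98] 30,-48/48
B [28.73 48.55] 30,-48/48
```

```bash
python3 -m jog '{"translation":[[0.05,0.1,-0.2],[0.05,0.1,-0.35],[0.05,0.1,-0.4],[0.05,0.1,-0.4]],"twist":[[0,0,0],[0,0,0],[0,0,0],[0,0,0]]}'
```

```text
time: 16.2
tool_pos: [0.6353, 0.154, 0.0634]
ee_rot: [0.073, 1.568, -0.072]
contact_force: [-2.0, -1.7, 4.6]
width: 0.172
```

```bash
python3 -m jog '{"translation":[[0,0,0],[0,0,0],[0,0,0],[0,0,0],[0,0,3],[0,0,8],[0,0,14],[0,0,20],[0,-4,20],[-4,-9,20],[-8,-14,20],[-8,-14,20]],"twist":[[0,0,0],[0,0,0],[0,0,0],[0,0,0],[0,0,0],[0,0,0],[0,0,0],[0,0,0],[0,0,0],[0,0,0],[0,0,0],[0,0,0]]}' 0.1
python3 - <<'E'
from h import *
t=arm.camera("top");s=arm.camera("scene")
cv2.imwrite("pics/top9.png",t);cv2.imwrite("pics/scene9.png",s)
cv2.imwrite("pics/t9.png",np.hstack([cv2.resize(t[170:270,200:300],None,fx=4,fy=4,interpolation=3),cv2.resize(s[230:330,325:425],None,fx=4,fy=4,interpolation=3)]))
E
```

```text
time: 17.7
tool_pos: [0.5522, 0.0115, 0.2623]
ee_rot: [0.076, 1.571, -0.076]
contact_force: [0.0, 0.9, 0.1]
width: 0.452
```

View pics/t9.png

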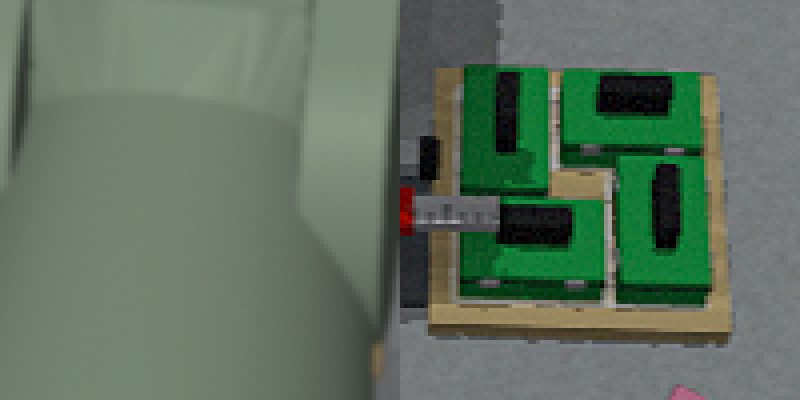

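```bash
cat > m4.py <<'E'
from h import *
np.set_printoptions(precision=4,suppress=True)
def blob(im,box,lo,hi,lo2=None,hi2=None):
    x,y,w,h=box;c=cv2.resize(im[y:y+h,x:x+w],None,fx=8,fy=8,interpolation=cv2.INTER_CUBIC);hv=cv2.cvtColor(c,cv2.COLOR_BGR2HSV)
    m=cv2.inRange(hv,lo,hi)
    if lo2: m|=cv2.inRange(hv,lo2,hi2)
    cs,_=cv2.findContours(m,cv2.RETR_EXTERNAL,cv2.CHAIN_APPROX_NONE);k=max(cs,key=cv2.contourArea);M=cv2.moments(k)
    r=cv2.boundingRect(k)
    return (np.array([M["m10"],M["m01"]])/M["m00"]+.5)/8-.5+[x,y],[r[0]/8+x,r[1]/8+y,r[2]/8,r[3]/8]
red=((0,120,60),(8,255,255),(172,120,60),(180,255,255));blue=((100,120,40),(130,255,255))
if __name__=="__main__":
  t=cv2.imread("pics/top0.png");s=cv2.imread("pics/scene0.png")
  for n,tb,sb,col,zt in(("button",(360,190,30,25),(260,252,24,24),red,.15),("tab",(295,172,20,20),(318,270,20,22),red,.1195),("handle",(330,185,25,25),(288,250,20,26),blue,.15)):
    p,r=blob(t,tb,*col);q,r2=blob(s,sb,*col)
    print(n,p,r,atz("top",p,zt)[:2],q,r2,atz("scene",q,zt)[:2])
E
python3 m4.py
```

```text
button [373.676  201.3635] [366.75, 194.75, 14.75, 14.25] [ 0.6009 -0.1511] [270.915  262.0521] [265.875, 257.0, 10.875, 11.5] [ 0.6071 -0.1548]
tab [305.2021 181.9393] [303.125, 175.5, 5.125, 13.75] [ 0.65   -0.0164] [326.0073 282.2758] [324.25, 276.625, 4.625, 12.375] [ 0.6558 -0.0205]
handle [341.2145 197.9787] [336.75, 191.0, 10.75, 15.75] [ 0.6094 -0.0875] [296.5636 261.4529] [292.875, 253.5, 8.625, 16.75] [ 0.6092 -0.0911]
```

```bash
python3 -m jog '{"translation":[[1,-3,0],[2,-6,0],[3,-9,0],[4,-12,0],[5,-14,0],[5,-16.45,0],[5,-16.45,-2],[5,-16.45,-5],[5,-16.45,-8],[5,-16.45,-9.2],[5,-16.45,-9.2],[5,-16.45,-9.2]],"twist":[[0,0,-0.17],[0,0,-0.34],[0,0,-0.51],[0,0,-0.68],[0,0,-0.85],[0,0,-1.02],[0,0,-1.19],[0,0,-1.36],[0,0,-1.53],[0,0,-1.571],[0,0,-1.571],[0,0,-1.571]]}' 1
python3 - <<'E'
from h import *
t=arm.camera("top");s=arm.camera("scene")
cv2.imwrite("pics/top10.png",t);cv2.imwrite("pics/scene10.png",s)
cv2.imwrite("pics/t10.png",np.hstack([cv2.resize(t[170:270,200:300],None,fx=4,fy=4,interpolation=3),cv2.resize(s[215:315,230:330],None,fx=4,fy=4,interpolation=3)]))
E
```

```text
time: 19.3
tool_pos: [0.6061, -0.1501, 0.1708]
ee_rot: [1.276, 1.164, -1.275]
contact_force: [0.3, 1.1, 1.0]
width: -0.007
```

View pics/t10.png

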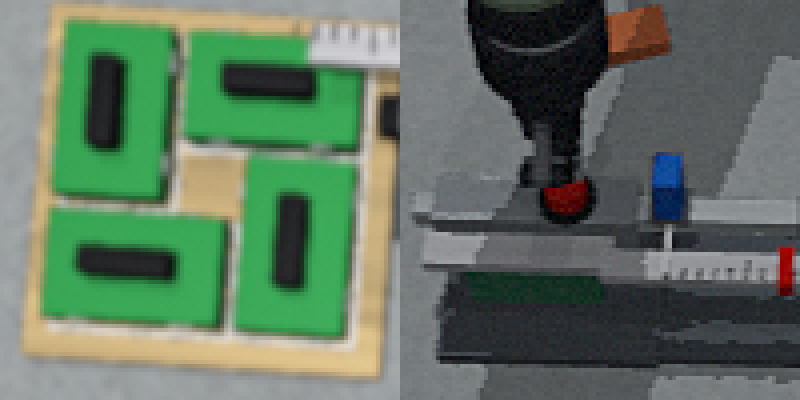

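Run:
```python
from h import *
np.set_printoptions(precision=2,suppress=True)
print(arm.read_state()["tool_pos"])
for X in((.6061,-.1501,.1708),(.602,-.153,.15)): p=proj("scene",X);print(p,(p-[230,215]+.5)*4-.5+[400,0])
a=np.radians(-5.3);R=np.array([[np.cos(a),-np.sin(a)],[np.sin(a),np.cos(a)]]);st=[.5956,.1038]
def f(n,cs,c0):
    W=np.array([(R.T@(atz("top",(np.array(c)+.5)/4-.5+(200,170),.056)[:2]-st)-c0)*1000 for c in cs]);print(n,W.mean(0),W.ravel())
f("C",[(68,22),(173,30),(164,198),(53,190)],[.034,.052])
t=cv2.imread("pics/top10.png")
hv=cv2.cvtColor(cv2.resize(t[165:275,195:305],None,fx=8,fy=8,interpolation=3),cv2.COLOR_BGR2HSV)
g=cv2.inRange(hv,(45,100,110),(80,255,255))
cs,_=cv2.findContours(g,cv2.RETR_EXTERNAL,cv2.CHAIN_APPROX_NONE)
for k in cs:
    if cv2.contourArea(k)<3000: continue
    r=cv2.minAreaRect(k);b=(cv2.boxPoints(r)+.5)/8-.5+(195,165)
    W=np.array([(R.T@(atz("top",q,.056)[:2]-st))*1000 for q in b]);e=W[1]-W[0]
    c=W.mean(0)
    print("ctr",c,"sizes",np.linalg.norm(e),np.linalg.norm(W[2]-W[1]),"ang",np.degrees(np.arctan2(e[1],e[0]))%90)
```

```text
[ 0.61 -0.15  0.17]
[272.04 257.33] [569.67 170.81]
[271.65 260.26] [568.12 182.53]
C [0.65 0.19] [ 47.05  29.4   46.35 -27.89 -45.61 -30.4  -45.18  29.66]
ctr [-50.04  35.89] sizes 60.518651699728615 97.46417894281436 ang 1.579288353945213
ctr [-33.04 -50.73] sizes 95.82802765449507 60.705259984402836 ang 0.48684834281250255
ctr [ 51.74 -32.81] sizes 60.14166559239847 96.07962329468539 ang 0.9072258693711714
ctr [34.77 53.91] sizes 96.94551226228525 61.086625483274766 ang 1.123662718599445
```

Run:
```python
import cv2,numpy as np
s=cv2.imread("pics/scene10.png");t=cv2.imread("pics/top10.png")
cv2.imwrite("pics/t11.png",np.hstack([cv2.resize(s[240:280,250:290],None,fx=10,fy=10,interpolation=3),cv2.resize(t[175:235,345:405],(400,400),interpolation=3)]))
```

```text
(no output)
```

View pics/t11.png

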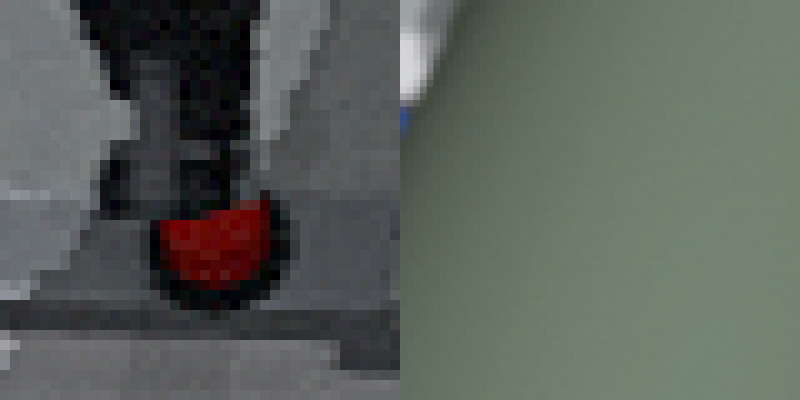

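```bash
python3 -m jog '{"translation":[[0,0,3],[-2,0,6],[-2,0,6],[-2,0,6]],"twist":[[0,0,0],[0,0,0],[0,0,0],[0,0,0]]}' 1
python3 - <<'E'
from h import *
from scipy.spatial.transform import Rotation as Ro
s=arm.camera("scene");cv2.imwrite("pics/scene12.png",s)
st=arm.read_state();M=Ro.from_rotvec(st["ee_rot"]).as_matrix();print(st["tool_pos"],M.round(3))
c=s[215:275,240:300].astype(float);c=(255*(c/255)**.5).astype(np.uint8);c=cv2.resize(c,(600,600),interpolation=0)
for dy in(-.011,0,.011):
    for z in(0,.03):
        X=st["tool_pos"]+M@np.array([-z,0,dy]);p=(proj("scene",X)-[240,215]+.5)*10-.5;cv2.circle(c,tuple(int(v) for v in p),4,(0,255,255),-1)
cv2.imwrite("pics/t12.png",c)
E
```

```text
time: 19.9
tool_pos: [0.5852, -0.1506, 0.2304]
ee_rot: [1.277, 1.163, -1.276]
contact_force: [-0.5, -0.5, 0.2]
width: -0.001
[ 0.58494662 -0.15042116  0.22970483] [[-0.     0.996 -0.092]
 [ 0.    -0.092 -0.996]
 [-1.    -0.    -0.   ]]
```

View pics/t12.png

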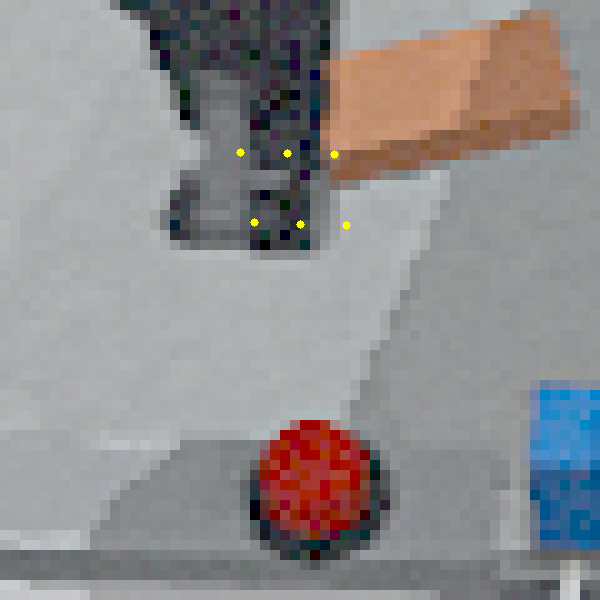

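Run:
```python
from h import *
print(proj("scene",(.408,.363,.134)),CI["scene"]["R"].T@-np.array(CI["scene"]["t"]))
s=cv2.imread("pics/scene12.png");c=s[150:280,200:360].astype(float);c=(255*(c/255)**.5).astype(np.uint8);cv2.imwrite("pics/t13.png",cv2.resize(c,None,fx=5,fy=5,interpolation=3)[:600])
```

```text
[459.5054431  192.92748019] [ 1.2290436  -0.05505427  1.20196694]
```

View pics/t13.png

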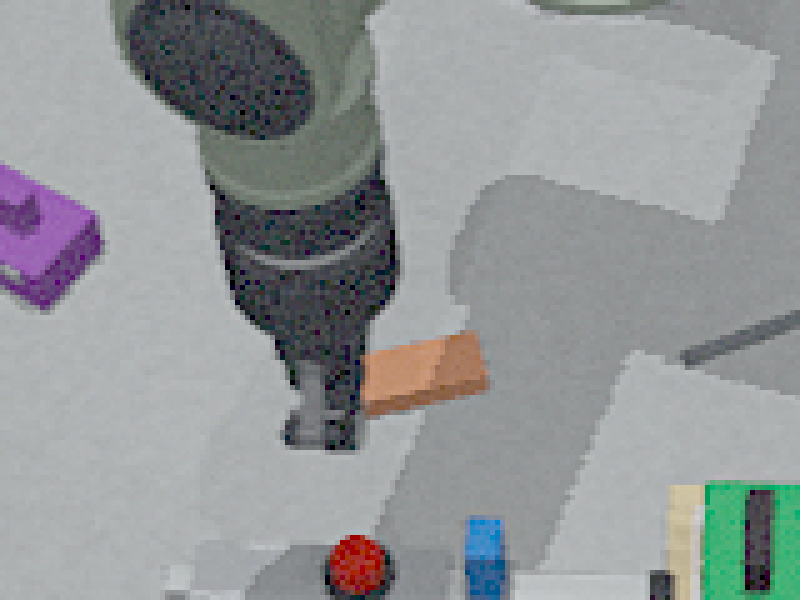

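```bash
python3 -m jog '{"translation":[[1,-0.1,-2],[1.7,-0.25,-4],[1.7,-0.25,-6.5],[1.7,-0.25,-7.4],[1.7,-0.25,-7.6],[1.7,-0.25,-7.6]],"twist":[[0,0,0],[0,0,0],[0,0,0],[0,0,0],[0,0,0],[0,0,0]]}' 1
python3 - <<'E'
from h import *
st=arm.read_state();print(st["tool_pos"],st["contact_force"])
s=arm.camera("scene")
c=s[230:290,240:300].astype(float);c=(255*(c/255)**.5).astype(np.uint8);cv2.imwrite("pics/t14.png",cv2.resize(c,(600,600),interpolation=3))
E
```

```text
time: 20.7
tool_pos: [0.6023, -0.1532, 0.1546]
ee_rot: [1.277, 1.163, -1.277]
contact_force: [0.1, -0.1, -0.6]
width: 0.002
[ 0.6023053  -0.15316307  0.15457971] [ 0.13120788 -0.14341594 -0.63464172]
```

View pics/t14.png

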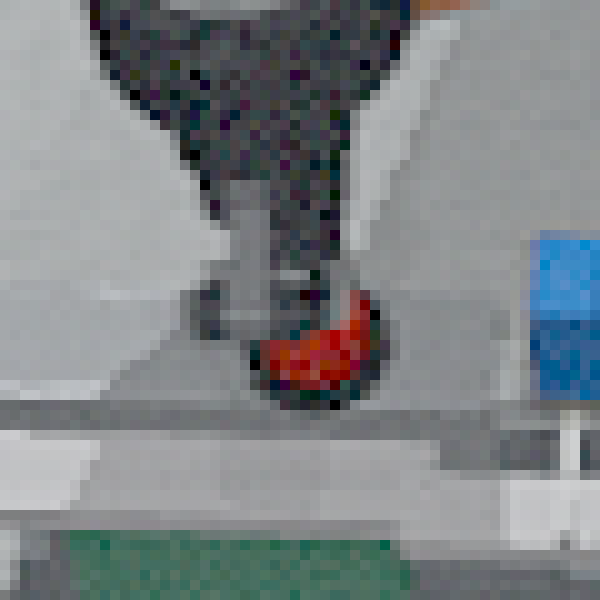

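```bash
python3 -m jog '{"translation":[[0,0.3,0],[0,0.3,-0.3],[0,0.3,-0.6],[0,0.3,-0.8],[0,0.3,-0.8]],"twist":[[0,0,0],[0,0,0],[0,0,0],[0,0,0],[0,0,0]]}' 1
```

```text
time: 21.38
tool_pos: [0.6022, -0.15, 0.1464]
ee_rot: [1.277, 1.164, -1.277]
contact_force: [0.2, -0.7, 1.7]
width: 0.0
```

```bash
python3 -m jog '{"translation":[[0,0,-0.2],[0,0,-0.4],[0,0,-0.6],[0,0,-0.6]],"twist":[[0,0,0],[0,0,0],[0,0,0],[0,0,0]]}' 1; python3 -m jog '{"translation":[[0,0,-0.1],[0,0,-0.2],[0,0,-0.2]],"twist":[[0,0,0],[0,0,0],[0,0,0]]}' 1
```

```text
time: 21.88
tool_pos: [0.6021, -0.15, 0.1401]
ee_rot: [1.277, 1.164, -1.277]
contact_force: [1.5, 1.3, 2.4]
width: 0.001
time: 22.25
tool_pos: [0.6022, -0.1501, 0.14]
ee_rot: [1.277, 1.163, -1.276]
contact_force: [-3.8, 2.1, 12.9]
width: -0.005
```

```bash
python3 -m jog '{"translation":[[0,0,2],[0,0,5],[0,0,8],[0,0,8]],"twist":[[0,0,0],[0,0,0],[0,0,0],[0,0,0]]}' 1
python3 - <<'E'
from h import *
np.set_printoptions(precision=4,suppress=True)
s=arm.camera("scene");t=cv2.imread("pics/top0.png")
a=cv2.resize(s[245:285,255:310],None,fx=7,fy=7,interpolation=3);b=cv2.resize(t[180:220,325:380],None,fx=7,fy=7,interpolation=3)
cv2.imwrite("pics/t15.png",np.hstack([a,b]))
E
```

```text
time: 22.75
tool_pos: [0.6029, -0.1507, 0.2201]
ee_rot: [1.277, 1.16, -1.276]
contact_force: [0.7, 0.6, -1.1]
width: -0.003
```

View pics/t15.png

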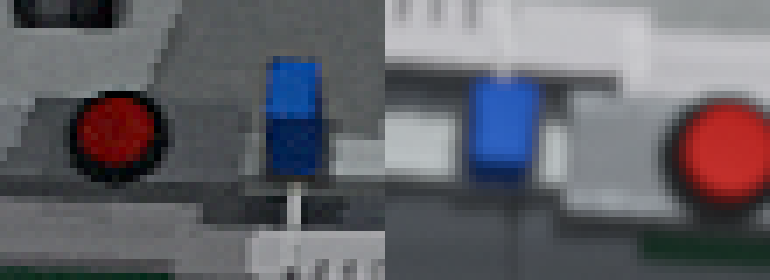

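Run:
```python
from h import *
np.set_printoptions(precision=4,suppress=True)
for cam,p in(("scene",(297-.4,257.5)),("top",(342,196.7))): print(cam,atz(cam,p,.172))
a=np.radians(-5.3);R=np.array([[np.cos(a),-np.sin(a)],[np.sin(a),np.cos(a)]])
for cam,st,h,b in(("scene",[.5993,.0999],atz("scene",(296.6,257.5),.172)[:2],[.6071-.002,-.1548]),("top",[.5956,.1038],atz("top",(342,196.7),.172)[:2],[.6009,-.1511])):
    print(cam,"handle in station",R.T@(h-st),"button",R.T@(np.array(b)-st))
```

```text
scene [ 0.6109 -0.0899  0.172 ]
top [ 0.608  -0.0881  0.172 ]
scene handle in station [ 0.0291 -0.1879] button [ 0.0293 -0.2531]
top handle in station [ 0.03   -0.1899] button [ 0.0288 -0.2533]
```

```bash
python3 -m jog '{"translation":[[0.3,3,0],[0.65,6.15,0],[0.65,6.15,0],[0.65,6.15,-1],[0.65,6.15,-3],[0.65,6.15,-3],[0.65,6.15,-3]],"twist":[[0,0,0],[0,0,0],[0,0,0],[0,0,0],[0,0,0],[0,0,0],[0,0,0]]}' -1
python3 - <<'E'
from h import *
s=arm.camera("scene");t=arm.camera("top")
a=cv2.resize(s[225:300,265:340],(450,450),interpolation=3);b=cv2.resize(t[155:225,270:360],(350,272),interpolation=3)
c=np.zeros((450,800,3),np.uint8);c[:,:450]=a;c[:272,450:]=b;cv2.imwrite("pics/t16.png",c)
E
```

```text
time: 23.68
tool_pos: [0.6083, -0.0892, 0.1881]
ee_rot: [1.277, 1.164, -1.278]
contact_force: [-0.6, 0.6, 0.7]
width: 0.999
```

View pics/t16.png

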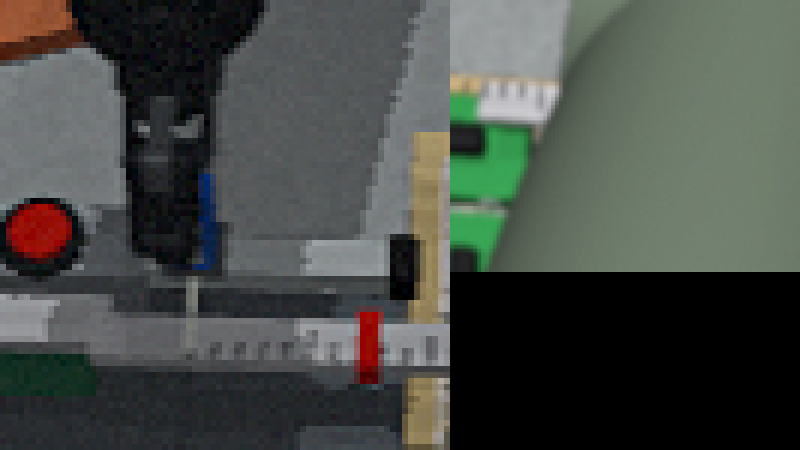

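Run:
```python
from h import *
from scipy.spatial.transform import Rotation as Ro
st=arm.read_state();M=Ro.from_rotvec(st["ee_rot"]).as_matrix();print(st["tool_pos"])
f=lambda X:(proj("scene",X)-[265,225]+.5)*6-.5
for n,v in dict(tip_in=(-.013,.0425,0),tip_back=(-.013,.057,0),fl=(-.013,.057,.011),fr=(-.013,.057,-.011),up=(-.04,.05,0)).items(): print(n,f(st["tool_pos"]+M@np.array(v)))
print("handle top est",f((.6095,-.089,.172)))
```

```text
[ 0.60876179 -0.08905963  0.18882913]
tip_in [183.22669785 246.56919817]
tip_back [180.75729288 278.83406327]
fl [152.5915132  278.01031271]
fr [208.93786562 279.65824649]
up [178.1868893  228.34068867]
handle top est [194.21760719 194.3580297 ]
```

```bash
python3 -m jog '{"translation":[[0.05,0.3,-1.5],[0.05,0.3,-3.5],[0.05,0.3,-4.8],[0.05,0.3,-5],[0.05,0.3,-5]],"twist":[[0,0,0],[0,0,0],[0,0,0],[0,0,0],[0,0,0]]}' -1
python3 -m jog '{"translation":[[0,0,0],[0,0,0],[0,0,0],[0,0,0],[0,0,0],[0,0,0],[0,0,0],[0,0,0]],"twist":[[0,0,0],[0,0,0],[0,0,0],[0,0,0],[0,0,0],[0,0,0],[0,0,0],[0,0,0]]}' 1
python3 - <<'E'
from h import *
s=arm.camera("scene");cv2.imwrite("pics/scene17.png",s)
cv2.imwrite("pics/t17.png",cv2.resize(s[225:300,255:345],None,fx=8,fy=8,interpolation=3))
E
```

```text
time: 24.4
tool_pos: [0.6091, -0.0855, 0.1384]
ee_rot: [1.277, 1.164, -1.277]
contact_force: [-0.1, -1.3, -0.4]
width: 1.004
time: 25.4
tool_pos: [0.6078, -0.0854, 0.1388]
ee_rot: [1.276, 1.165, -1.278]
contact_force: [-4.8, 0.5, 5.1]
width: 0.271
```

View pics/t17.png

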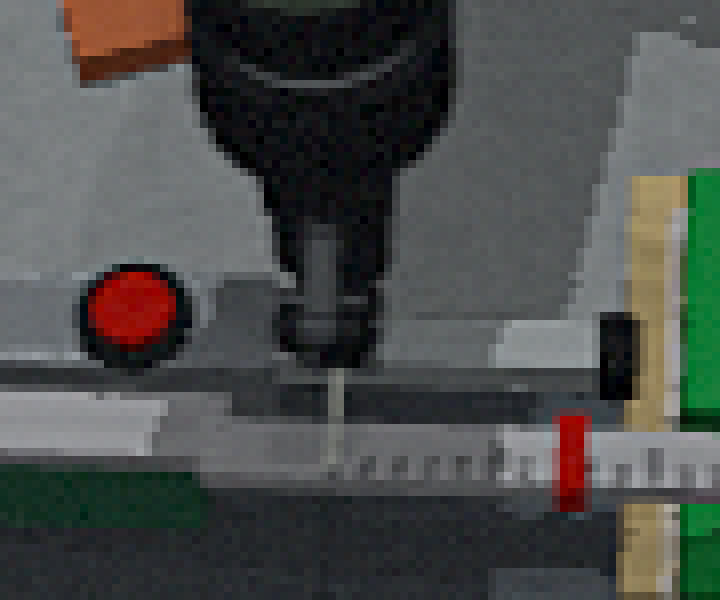

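Run:
```python
from h import *
from m4 import *
np.set_printoptions(precision=4,suppress=True)
a=np.radians(-5.3);R=np.array([[np.cos(a),-np.sin(a)],[np.sin(a),np.cos(a)]])
t=cv2.imread("pics/top0.png");s=cv2.imread("pics/scene0.png");s2=cv2.imread("pics/scene17.png")
a4=cv2.resize(t[168:200,300:350],None,fx=15,fy=15,interpolation=3)
b4=cv2.resize(s[262:292,290:335],None,fx=16,fy=16,interpolation=3)
c=np.zeros((960,750,3),np.uint8);c[:480,:750]=a4;c[480:,:720]=b4;cv2.imwrite("pics/t18.png",cv2.resize(c,(468,600)))
cv2.imwrite("pics/t18a.png",a4);cv2.imwrite("pics/t18b.png",b4)
```

```text
(no output)
```

View pics/t18a.png

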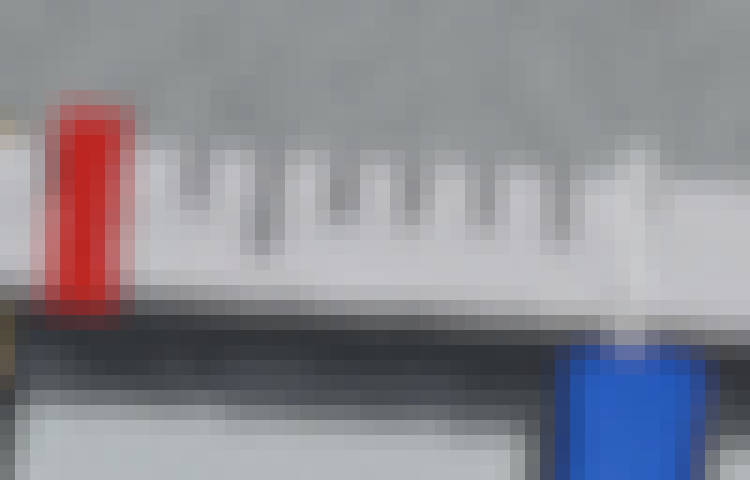

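View pics/t18b.png

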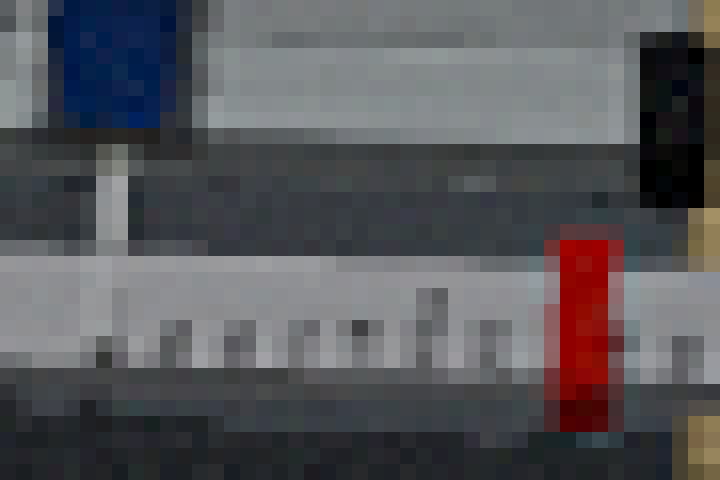

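Run:
```python
from h import *
np.set_printoptions(precision=4,suppress=True)
a=np.radians(-5.3);R=np.array([[np.cos(a),-np.sin(a)],[np.sin(a),np.cos(a)]])
def y(cam,p,z): return R.T@atz(cam,p,z)[:2]
def T(u,v): return ((u+.5)/15-.5+300,(v+.5)/15-.5+168)
def S(u,v): return ((u+.5)/16-.5+290,(v+.5)/16-.5+262)
for zp in(.12,.124):
    for p in((644,150),(638,230),(630,345)): print("top ptr",zp,y("top",T(*p),zp))
for p in((97,110),(90,205),(82,310)): print("top tab",y("top",T(*p),.1195))
for zp in(.12,.124):
    for p in((112,165),(111,235),(103,335)): print("scene ptr",zp,y("scene",S(*p),zp))
for p in((586,250),(584,318),(582,385)): print("scene tab",y("scene",S(*p),.1195))
```

```text
top ptr 0.12 [ 0.6626 -0.0315]
top ptr 0.12 [ 0.6516 -0.0314]
top ptr 0.12 [ 0.6357 -0.0313]
top ptr 0.124 [ 0.6617 -0.0314]
top ptr 0.124 [ 0.6507 -0.0313]
top ptr 0.124 [ 0.6349 -0.0312]
top tab [0.6634 0.043 ]
top tab [0.6503 0.0431]
top tab [0.6358 0.0432]
scene ptr 0.12 [ 0.6279 -0.0352]
scene ptr 0.12 [ 0.6404 -0.0345]
scene ptr 0.12 [ 0.6581 -0.0347]
scene ptr 0.124 [ 0.6301 -0.0348]
scene ptr 0.124 [ 0.6426 -0.0342]
scene ptr 0.124 [ 0.6603 -0.0343]
scene tab [0.6404 0.0401]
scene tab [0.6524 0.0402]
scene tab [0.6642 0.0402]
```

```bash
python3 -m jog '{"translation":[[-0.05,0.3,0],[0,1,0],[0.1,2,0],[0.2,3,0],[0.3,4,0],[0.35,5,0],[0.45,6,0],[0.55,7,0],[0.55,7,0],[0.55,7,0]],"twist":[[0,0,0],[0,0,0],[0,0,0],[0,0,0],[0,0,0],[0,0,0],[0,0,0],[0,0,0],[0,0,0],[0,0,0]]}' 1
python3 - <<'E'
from h import *
s=arm.camera("scene");cv2.imwrite("pics/scene19.png",s);cv2.imwrite("pics/top19.png",arm.camera("top"))
cv2.imwrite("pics/t19.png",cv2.resize(s[225:300,255:345],None,fx=8,fy=8,interpolation=3))
E
```

```text
time: 26.7
tool_pos: [0.6144, -0.0154, 0.1388]
ee_rot: [1.276, 1.163, -1.277]
contact_force: [-3.1, -3.6, 6.5]
width: 0.272
```

View pics/t19.png

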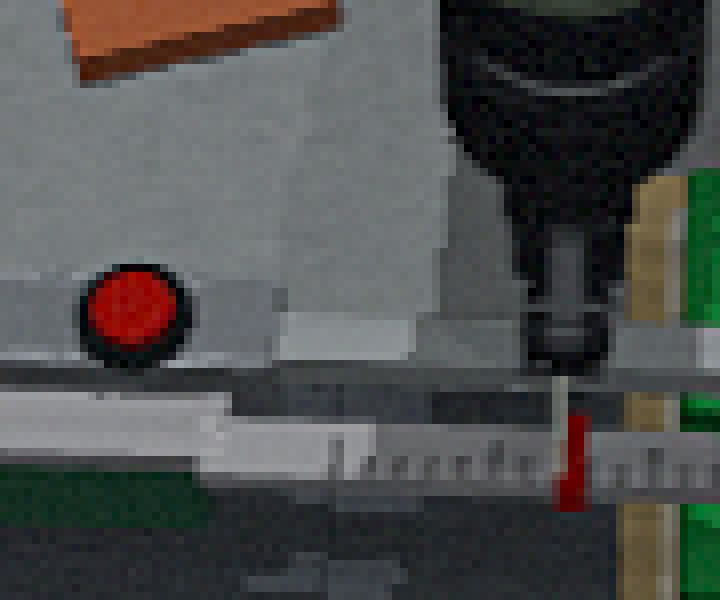

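View pics/top19.png

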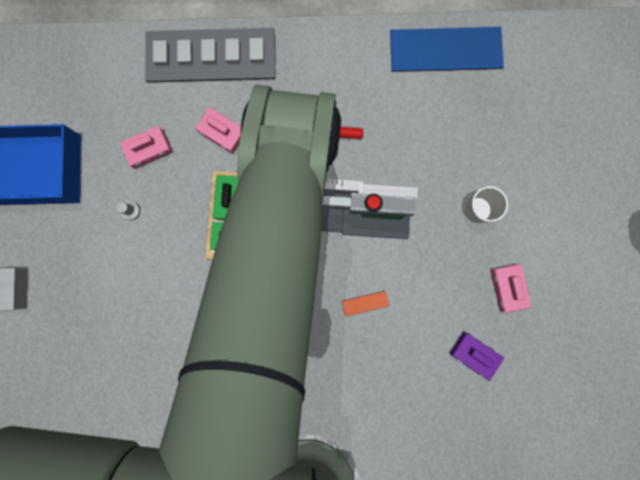

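```bash
python3 -m jog '{"translation":[[0,0.2,0],[0.04,0.42,0],[0.04,0.42,0],[0.04,0.42,0]],"twist":[[0,0,0],[0,0,0],[0,0,0],[0,0,0]]}' 1
python3 - <<'E'
from h import *
s=arm.camera("scene");cv2.imwrite("pics/scene20.png",s)
s2=sum(arm.camera("scene").astype(float) for _ in range(4))/4
cv2.imwrite("pics/t20.png",cv2.resize(np.clip(s2*1.3,0,255).astype(np.uint8)[262:292,305:345],None,fx=18,fy=18,interpolation=0))
print(arm.read_state()["tool_pos"])
E
```

```text
time: 27.3
tool_pos: [0.6148, -0.0114, 0.1388]
ee_rot: [1.277, 1.163, -1.278]
contact_force: [-3.7, -2.6, 6.4]
width: 0.273
[ 0.61475162 -0.01147371  0.1387689 ]
```

View pics/t20.png

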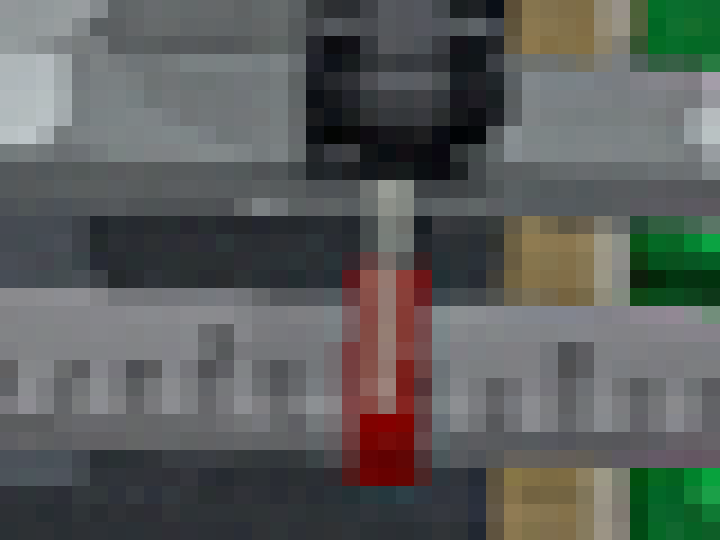

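```bash
python3 -m jog '{"translation":[[0,0.04,0],[0,0.04,0],[0,0.04,0]],"twist":[[0,0,0],[0,0,0],[0,0,0]]}' 1
python3 - <<'E'
from h import *
a=[arm.camera("scene").astype(float) for _ in range(4)];s=(sum(a)/4)
cv2.imwrite("pics/scene21.png",s.astype(np.uint8))
x=np.clip(s*1.3,0,255).astype(np.uint8)
cv2.imwrite("pics/t21.png",np.vstack([cv2.resize(x[265:290,305:345],(720,450),interpolation=0)]))
cv2.imwrite("pics/s21.png",x)
E
```

```text
time: 27.92
tool_pos: [0.6148, -0.0112, 0.1388]
ee_rot: [1.276, 1.163, -1.278]
contact_force: [-3.4, -3.5, 5.8]
width: 0.271
```

View pics/t21.png

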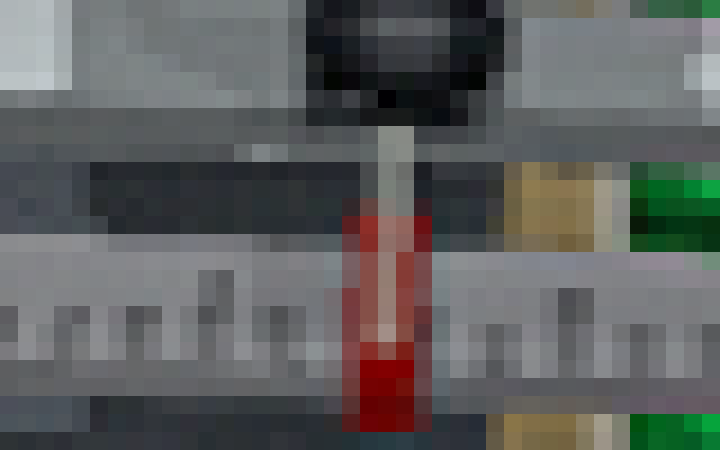

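View pics/s21.png

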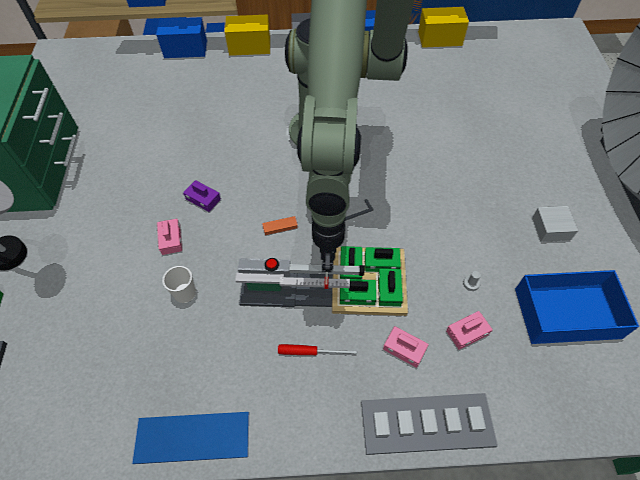

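The pointer at (387,290) in the crop is centred on the red tab, which spans 345–430. All four cases lie in their outlines and the bystanders are where they were, so I'm handing in.

Run:
```python
from bench import arm
print(arm.hand_in())
```

```text
the job is handed in; nothing more can be done
None
```

The job is finished and handed in at about 28 s. The left green case went into slot D and the right one into slot C. I then pushed the lock button in and drew the boom out to the red tab, with the gripper still holding the handle.

- **Cases:** in the top view, after setting slot C and before the boom was drawn, all four cases sat within about 1.5 mm of each other's outline offsets and within about 1° in turn. In the last scene picture they still lay in place, and the bystanders looked undisturbed. The arm hid most of the slab from the top camera by then.
- **Button:** it reached a hard stop at 140 mm above the bench, with about 13 N on the tool. That matches its full 10 mm travel. It looked sunk afterwards, and the boom came out freely.
- **Boom:** the tool moved about 74.5 mm along the boom. I had measured 74.4 mm from the top camera and 74.7 mm from the scene camera. The last picture shows the pointer centred on the tab, to about half a millimetre, and the tab has not moved.
- **Disagreements:** the two cameras differed by 3–4 mm in absolute position, so I aimed at the average and checked offsets within each picture. The closed fingers also appeared 4–11 mm off to the right (−y) of where the reported tool pose put them in the scene view. I shifted the button press and the handle grip by 3 mm to allow for it, and both worked.

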